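Set the pressure foot of a label feeder with a setting block

ROBOT

A 6-joint arm with a two-finger parallel gripper is mounted at the origin on a cart in front of the work surface, level with it; the furniture and walls round the work are solid. World frame = base frame: x ahead of the robot, y to its left, z up, the work surface at z = 0. Lengths are in m, angles in rad, forces in N, time in s.
With the tool pointing down it reaches from about 0.35 to 0.775 m from the base axis. Payload 7.3 kg.
Tool frame: the origin (TCP) lies at the very end of the fingers, on their centre line; the grasp point (between the pads) lies 19 mm behind it; z points along the fingers, y is the direction in which the jaws open and shut (so a half turn about z gives the same grasp; the last joint's range is limited). The gripper opens to 92 mm and grips with 3 to 60 N. Pads are 19 mm wide; open, the fingers measure 130 mm over their backs; the gripper's body (75 mm by 190 mm) begins 47 mm behind the grasp point.
Start: joints at [-1.426, 0.342, 1.524, -0, 1.275, -0.146], TCP at [0.151, -0.503, 0.201] pointing down, gripper open.
Joint ranges: [-2.53, 2.53], [-0.77, 2.02], [0.04, 2.7], [-1, 4.14], [0.28, 2.66], [-3.11, 3.11]. Speed limits (rad/s): [2.57, 2.57, 3.14, 3.14, 3.14, 3.14].

INTERFACE

Orientations are given as [roll, pitch, yaw] about the fixed x, y, z axes, in that order (R = Rz(yaw) Ry(pitch) Rx(roll)).
In Python, from cell import monitor, eyes, order gives the robot as it stands. The module is installed in compiled form; this text tells all that it offers.
- The arm moves only by the tool carry_out, never from a script. Its argument "targets" is a list of rows, each a list of 2 entries, a list of its own where there are three numbers: the shift along the tool's x, y, z in m, then the turn about the tool's z in rad. In form: [[[dx, dy, dz], twist], ...]. A call has 1 to 10 rows; each row shifts and turns the pose as measured when the row begins, along the tool's axes as they then stand; what a row does not reach is not made up. A row lasts 1/8 s, in which the tool goes at most 62.5 mm and 10.7 degrees, less where a joint would pass 70% of its speed; a pose out of reach is approached as far as the arm can. A call is refused whole if a number of a shift passes 0.0625 or a number of a turn 0.188, either way. A call with a gripper value outside its range is refused whole. "fingers" is the closure, from 0 (fully open) to 1 (shut), set as the call begins (left out, the last holds). The fingers move at their own pace and stop on an object; "grip_force" is the grip in N (left out, the last holds). Time passes only in rows, so rows that do not move let the fingers close. It gives the time, the measured TCP pose, the force and the opening at its end, in the units of the state.
- monitor.observe(): the state, without advancing time (a new reading comes with each control period).
- eyes.read_camera(name): name is "side" or "top" or "wrist"; returns the picture (384x512x3 uint8, red, green, blue); there is no depth.
- eyes.camera_info(name): a dict with "K" (3x3 intrinsics, pixels), "dist" ([k1, k2, p1, p2, k3] as OpenCV has them; the pictures are not rectified), "rvec" (rotation vector, rad) and "tvec" (3), from world to camera coordinates, as OpenCV has them. Camera axes: x right, y down, z forward; pixel columns grow to the right and rows downward; lengths in m; the calibration is good to about 2 mm. A picture is of the moment at which its call begins: read the wrist's pose just before it. camera_info takes no time and is no camera call; for the wrist camera it gives the pose at the moment of the call.
- order.hand_in(): hands the job in, once; it reports no verdict.
The state is a dict: "time": time; "qpos": joint angles; "qvel": joint speeds; "joint_efforts": joint torques, N m; "tool_pos": TCP position; "tool_rot": TCP orientation; "contact_force": force on the tool from outside, world axes, zero at the start; "torque": the same for the moment, N m; "opening": finger opening in m.
Only numpy, scipy, OpenCV 4.12 (cv2) and the standard library are available. Lean on these libraries where they do the work, as an engineer would, in place of code of your own. Each camera call takes 0.05 s, during which the arm holds its last target.

TASK

Set the stop screw of the label feeder: take the driver from its stand, put it into the screw's square socket and turn the screw clockwise, with the driver only, until the foot just drags on the setting block beneath it (a light press of about 5 N, never clamped hard). Then put the driver back into its stand and draw the setting block along the channel by its blue tab until it meets the orange lip, leaving it there beneath the foot with the drag still right. Leave the cup, stapler and stamp where they are.

Things in the scene. Friction and masses are not known exactly. Their poses are not given: they have to be found in the camera images.
- feeder: label feeder fixed to the desk: grey base 225 x 76 mm (x from -137 to +88 mm) with a straight channel, 47 mm wide, floor 12 mm above the desk, side walls up to 26 mm, and a portal bridge over it (36 mm along the channel, 76 mm wide, underside 60, top 76 mm above the desk). Origin on the desk under the screw axis; x along the channel away from the robot, y across, z up.
- lip (a point): orange lip across the near end of the channel, 10 mm high above the channel floor: this point is the middle of its inner face (127 mm from the screw axis toward the robot), at half height. Axes as the feeder's.
- screw: upright stop screw in the middle of the bridge. Origin on its axis at the bridge's top, does not sink; its x and y axes turn with the screw, along the sides of its square socket. Turned clockwise seen from above (its yaw falls) it sinks 3.5 mm per radian; free thread friction is about 0.035 N m turning, 0 to 0.03 held still. Foot, spring and wear: see foot_place.
- foot_place (a point): fixed point on the screw axis at the bridge's underside. Below it hangs the screw's 45 mm disc foot, with 3 rubber buttons at 18 mm radius. The foot is sprung: gives from about 1 N, then 5 N per mm. Right setting: press of 2 to 9 N on the block; over 16 N damages it. Start gap to the block 0.5 to 5.7 mm: it varies with wear and no pose shows it.
- socket (a point): middle of the mouth of the screw's square drive socket, in the top of its 28 mm square steel head (head 16 mm high, mouth about 102 mm above the desk at the start). Socket 11.4 mm square, 13 mm deep, sides along the point's x and y, which turn with the screw. It sinks as the screw goes down.
- driver_grip (a point): driver standing upright in its stand: middle of its square orange handle (24 x 24 mm, 31 mm up and down from here), 72 mm above the end of the bit. Axes along the sides of the handle and of the square bit; z up along the driver. The underside of the black 30 x 30 mm guard below the handle is 38 mm below this point, 34 mm above the end of the bit. 90 g.
- driver_tip (a point): centre of the lower end of the driver's steel bit, 10 mm square, 18 mm long, then a round 11 mm shank up to the guard. The bit fits the socket in four ways, a quarter turn apart, with about 0.3 rad of play in turning.
- stand: grey driver stand fixed to the desk, 62 x 62 mm, 45 mm high; origin in the middle of its underside. In its top a hole 15 mm square and 40 mm deep in the middle; the driver stands in it with its guard resting on the top, the bit's end then 11 mm above the desk. It may stand to the right or to the left of the feeder.
- block: loose steel setting block beneath the foot, 150 (along x) x 44 x 30 mm, about 0.3 kg, 1.5 mm play each side. Origin mid-underside, x along the channel away from the robot. It meets the lip when the origin is 52 mm from the screw axis toward the robot. As the screw turns the buttons rub on it: the turning moment rises 0.017 to 0.026 N m per N of press (0.008 to 0.018 when held still).
- block_tab (a point): middle of the block's upright blue tab near its front end (60 mm from the block's origin toward the robot): 16 mm thick across the channel, 24 mm along it, standing 35 mm over the block's top; its top is 20 mm above this point, the block's top 15 mm below.
- cup_mid (a point): bystander: closed specimen cup with white lid, 58 mm wide, 65 mm high; point at its middle.
- the_stapler: bystander: grey desk stapler, 37 x 133 x 54 mm; origin at the middle of its underside.
- stamp: bystander: red self-inking stamp, 41 x 60 x 92 mm; origin at the middle of its underside.
Mind the look-alikes: they are no part of the job. What is shaped like the part that bears driver_grip but pink or purple is not meant.

How it is judged:
On the way, in this order (a step that is already met when the one before it is completed fails the run):
1. the driver's bit is in the screw's socket (horizontal distance between driver_tip and socket below 0.004 m and z of driver_tip in the frame of socket below -0.005 m), for 0.1 s.
2. with the driver in the socket the foot presses on the block with 2 to 9 N, the block not yet drawn forward (horizontal distance between driver_tip and socket below 0.004 m and z of driver_tip in the frame of socket below -0.003 m and x of block in the frame of feeder above -0.025 m and contact force between screw and block between 2 and 9 N), for 0.3 s.
At the end, for the whole second after the job is handed in: The foot rests on the setting block with a press of 2 to 9 N, the block lies at rest with its front within 4 mm of the lip, and the driver stands upright in its stand, its guard down on the top (within 5 mm) (contact force between screw and block between 2 and 9 N and x of block in the frame of feeder below -0.048 m and linear speed of block below 0.01 m/s and horizontal distance between driver_tip and stand below 0.008 m and z of driver_tip in the frame of stand below 0.016 m and angle between driver_grip's own z axis and vertical below 0.1 rad); the robot touches nothing.
It fails at once if the foot is pressed on the block with more than 16 N (contact force between screw and block above 16 N).
It fails at once if the screw is touched with the fingers instead of the driver (contact force between the fingers and screw above 1 N).
It fails at once if the block is tipped (angle between block's own z axis and vertical above 0.15 rad).
It fails at once if the cup, the stapler or the stamp is moved more than 20 mm (distance of any of cup_mid, the_stapler, stamp from where it was at the start of the episode above 0.02 m).
It also fails if it takes over 72 s, if anything falls off the work surface, if the arm or the gripper's body presses on something with over 40 N, if the wrist force passes 120 N, or if a joint passes its speed limit or range.

## Working session

There is one attempt and no reset: what is moved stays moved. The work goes in short steps, Python scripts to look and compute and a tool call to move; the robot and the scene stay as the last step left them, time stands still between calls to the robot, and variables do not carry over. Pictures are saved under pics/ and viewed, and the job is handed in when it is done.

Besides the shell and the picture viewer there is one more tool, called by a JSON object that holds its "fn" and its "kwargs". carry_out: Moves the arm, as the interface text tells. Its arguments: {"type":"object","properties":{"targets":{"type":"array","items":{"type":"array"}},"fingers":{"type":"number"},"grip_force":{"type":"number"}},"required":["targets"]}

```bash
mkdir -p pics
cat > h.py <<'E'
import numpy as np,cv2
from cell import monitor,eyes,order
def cam(n):
    i=eyes.camera_info(n); return [np.array(i[k],float) for k in("K","dist","rvec","tvec")]
def snap(n,f):
    im=eyes.read_camera(n); cv2.imwrite(f"pics/{f}.png",im[:,:,::-1]); return im
def proj(c,P):
    K,d,r,t=c; return cv2.projectPoints(np.array(P,float).reshape(-1,1,3),r,t,K,d)[0].reshape(-1,2)
def ray(c,uv):
    K,d,r,t=c; R=cv2.Rodrigues(r)[0]
    p=cv2.undistortPoints(np.array(uv,float).reshape(1,1,2),K,d).ravel()
    return -R.T@t.ravel(), R.T@np.array([p[0],p[1],1])
def atz(c,uv,z):
    o,v=ray(c,uv); return o+v*(z-o[2])/v[2]
E
python3 - <<'E'
from h import *
s=monitor.observe();print(s)
for n in("side","top","wrist"):
    c=cam(n);snap(n,n+"0");o,_=ray(c,(256,192));print(n,o,atz(c,(256,192),0),c[0][0,0],c[1].ravel())
E
```

```text
{'time': 0.0, 'qpos': array([-1.42602218e+00,  3.42699809e-01,  1.52502951e+00,  1.50811785e-05,
        1.27538414e+00, -1.46010576e-01]), 'qvel': array([ 0.00081422, -0.00023557,  0.00251411,  0.00039974,  0.00094559,
       -0.00092101]), 'joint_efforts': array([-1.75125428e-03, -4.31241024e+01, -2.44228953e+01,  7.15137203e-02,
        5.57394954e-02, -1.06980574e-04]), 'tool_pos': array([ 0.15047523, -0.50250644,  0.20005252]), 'tool_rot': array([-3.14009013e+00, -2.35533239e-04,  2.90780144e-01]), 'contact_force': array([-0.80549482, -0.26437722,  0.16461187]), 'torque': array([-0.00687352,  0.03653937,  0.00806709]), 'opening': 0.09193595100398598}
side [ 0.33103283 -1.02260816  0.47715571] [0.65173776 0.06742325 0.        ] 415.48625812552933 [-0.01429722  0.          0.          0.          0.        ]
top [ 0.43846418 -0.1340123   1.21120885] [ 0.58934227 -0.14396672  0.        ] 490.45936103690366 [-0.14248914  0.          0.          0.          0.        ]
wrist [ 0.22181396 -0.48156624  0.38339663] [ 0.11784159 -0.51800661  0.        ] 337.3826532181238 [-0.08024426  0.          0.          0.          0.        ]
```

View pics/top0.png

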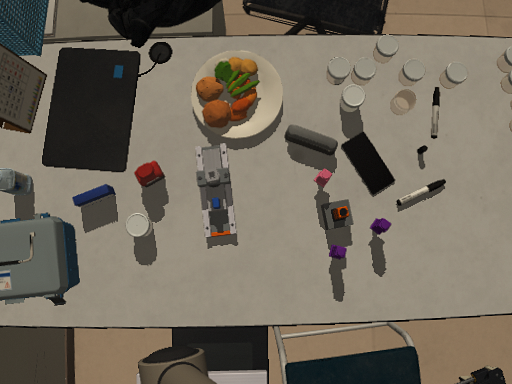

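View pics/side0.png

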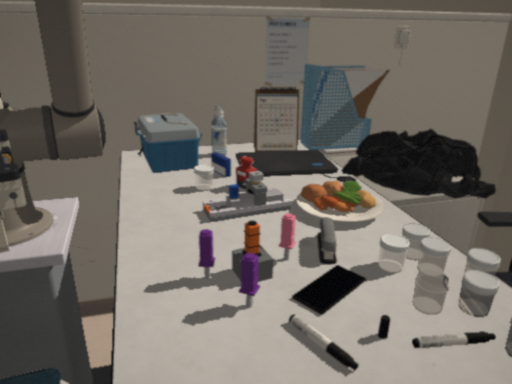

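View pics/wrist0.png

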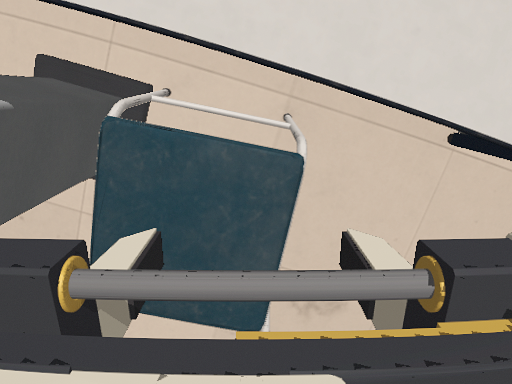

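Top view: the candidates for the driver are orange in the stand at (342,212), purple at (381,226) and (338,252), and pink at (323,178). Only the orange one stands in the grey stand. The feeder is at about (215,190), with its orange lip at (220,235). Next are close crops.

Run:
```python
import cv2,numpy as np
t=cv2.imread("pics/top0.png")
a=cv2.resize(t[135:245,180:250],None,fx=5.4,fy=5.4,interpolation=cv2.INTER_CUBIC)
b=cv2.resize(t[180:245,300:365],(420,420),interpolation=cv2.INTER_CUBIC)
o=np.zeros((594,800,3),np.uint8);o[:a.shape[0],:a.shape[1]]=a;o[:420,380:800]=b
cv2.imwrite("pics/c1.png",o)
s=cv2.imread("pics/side0.png")
cv2.imwrite("pics/c2.png",cv2.resize(s[150:300,190:310],None,fx=4,fy=4,interpolation=cv2.INTER_CUBIC))
```

```text
(no output)
```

View pics/c1.png

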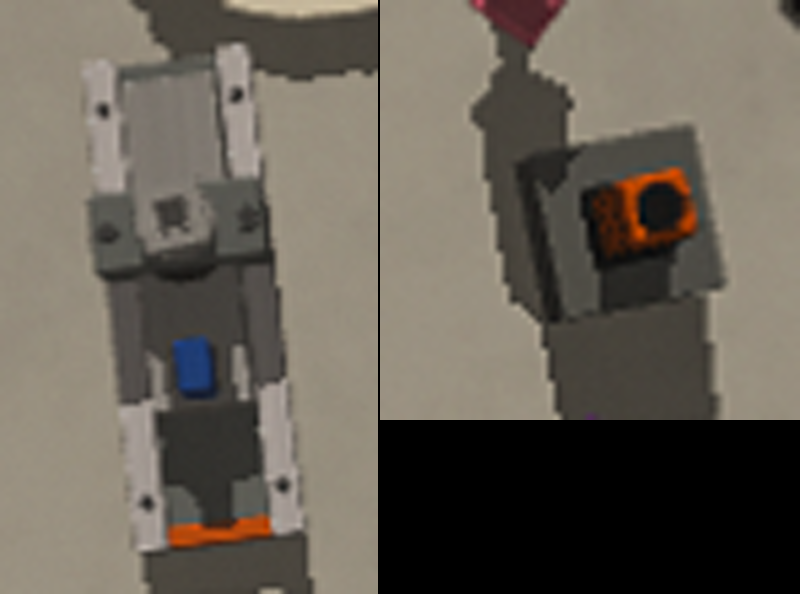

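View pics/c2.png

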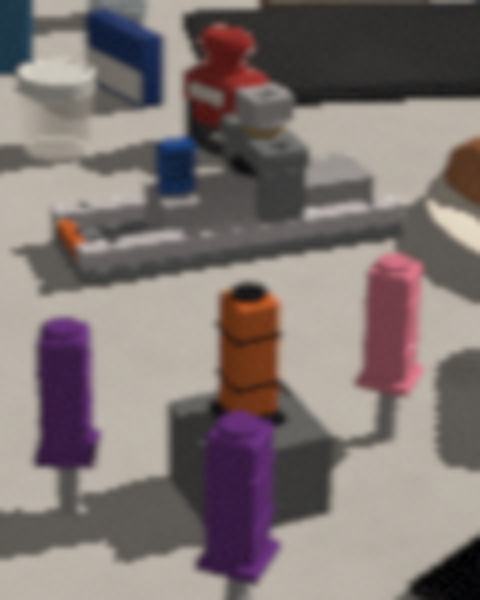

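Run:
```python
from h import *
c=cam("top")
A=lambda u,v:(180+u/5.4,135+v/5.4)
B=lambda u,v:(300+(u-380)/6.46,180+v/6.46)
P=[atz(c,A(*p),.026)[:2] for p in[(83,65),(247,45),(300,530),(137,550)]]
M=np.array([(.088,.038),(.088,-.038),(-.137,-.038),(-.137,.038)])
def fit(M,P):
    P=np.array(P);m=M-M.mean(0);p=P-P.mean(0)
    a=np.arctan2((m[:,0]*p[:,1]-m[:,1]*p[:,0]).sum(),(m*p).sum())
    R=np.array([[np.cos(a),-np.sin(a)],[np.sin(a),np.cos(a)]]);t=P.mean(0)-R@M.mean(0)
    print(a,t,np.round((M@R.T+t-P)*1000,1));return a,t
a,t=fit(M,P)
q=[atz(c,B(*p),.045)[:2] for p in[(540,157),(693,125),(724,285),(553,320)]]
h=.031;fit(np.array([(h,h),(h,-h),(-h,-h),(-h,h)]),q)
# handle top: z=.011+.072+.031=.114
q=[atz(c,B(*p),.114)[:2] for p in[(618,180),(685,168),(697,232),(633,250)]]
h=.012;fit(np.array([(h,h),(h,-h),(-h,-h),(-h,h)]),q)
# socket
print(atz(c,A(173,215),.102),atz(c,A(193,362),.077))
```

```text
0.0964209323861898 [ 0.61884173 -0.0425797 ] [[ 1.3  0.4]
 [ 1.1 -0. ]
 [-1.2 -1.5]
 [-1.2  1.2]]
0.1344151881894037 [ 0.52526116 -0.33950249] [[ 1.7  3.1]
 [-0.5 -0.4]
 [-2.   0.1]
 [ 0.8 -2.8]]
0.17561228918125965 [ 0.52475645 -0.33833254] [[-0.3  0.1]
 [ 0.3  0.4]
 [-0.8 -0.6]
 [ 0.7  0.1]]
[ 0.61863287 -0.04338671  0.102     ] [ 0.55841892 -0.04920221  0.077     ]
```

```bash
cat >> h.py <<'E'
def wrap(a): return (a+np.pi)%(2*np.pi)-np.pi
def plan(x,y,z,yaw,n=None,half=False):
    s=monitor.observe();p=np.array(s["tool_pos"]);w=s["tool_rot"][2]
    d=np.array([x,y,z])-p;dw=wrap(yaw-w)
    if n is None: n=int(np.ceil(max(np.abs(d).max()/.05,abs(dw)/.17,1)))
    print("t",round(s["time"],2),"p",p.round(4),"rpy",np.round(s["tool_rot"],4),"q",np.round(s["qpos"],2),"n",n)
    out=[]
    for i in range(n):
        a=w+dw*i/n;D=d/n
        out.append([[round(np.cos(a)*D[0]+np.sin(a)*D[1],4),round(np.sin(a)*D[0]-np.cos(a)*D[1],4),round(-D[2],4)],round(-dw/n,3)])
    print(str(out).replace(" ",""))
E
python3 -c "
from h import *
plan(.525,-.3385,.2,1.74)"
```

```text
t 0.15 p [ 0.1505 -0.5026  0.2002] rpy [-3.1405e+00 -2.0000e-04  2.9080e-01] q [-1.43  0.34  1.52  0.    1.28 -0.15] n 9
[[[np.float64(0.0451),np.float64(-0.0055),np.float64(0.0)],np.float64(-0.161)],[[np.float64(0.0454),np.float64(0.0018),np.float64(0.0)],np.float64(-0.161)],[[np.float64(0.0445),np.float64(0.009),np.float64(0.0)],np.float64(-0.161)],[[np.float64(0.0425),np.float64(0.016),np.float64(0.0)],np.float64(-0.161)],[[np.float64(0.0394),np.float64(0.0226),np.float64(0.0)],np.float64(-0.161)],[[np.float64(0.0352),np.float64(0.0287),np.float64(0.0)],np.float64(-0.161)],[[np.float64(0.0302),np.float64(0.0339),np.float64(0.0)],np.float64(-0.161)],[[np.float64(0.0244),np.float64(0.0383),np.float64(0.0)],np.float64(-0.161)],[[np.float64(0.0179),np.float64(0.0418),np.float64(0.0)],np.float64(-0.161)]]
```

{"fn": "carry_out", "kwargs": {"targets": [[[0.045, -0.0055, 0], -0.161], [[0.0454, 0.0018, 0], -0.161], [[0.0445, 0.009, 0], -0.161], [[0.0425, 0.016, 0], -0.161], [[0.0394, 0.0226, 0], -0.161], [[0.0352, 0.0287, 0], -0.161], [[0.0302, 0.0339, 0], -0.161], [[0.0244, 0.0383, 0], -0.161], [[0.0179, 0.0418, 0], -0.161]], "fingers": 0.4, "grip_force": 30}}

```text
time: 1.27
tool_pos: [0.5297, -0.3276, 0.1973]
tool_rot: [-3.139, -0.005, 1.78]
contact_force: [-0.4, -0.6, 0.1]
opening: 0.0552
```

```bash
sed -i 's/round(np.cos/rd(np.cos/;s/round(np.sin/rd(np.sin/;s/round(-D/rd(-D/;s/round(-dw/rd(-dw/' h.py; echo 'rd=lambda v,n: round(float(v),n)' >> h.py
python3 -c "
from h import *
plan(.525,-.3385,.2,1.74)
snap('wrist','w1');s=monitor.observe();print(s['torque'],s['contact_force'],s['opening'])
c=cam('wrist');print(proj(c,[(.5247,-.3385,.114),(.525,-.339,.045)]))"
```

```text
t 1.27 p [ 0.5297 -0.3276  0.1973] rpy [-3.1391 -0.005   1.7801] q [-0.68  0.53  1.23  0.    1.38 -0.89] n 1
[[[-0.0097,-0.0069,-0.0027],0.04]]
[ 0.1657209  -0.11572671  0.04484342] [ 0.34157434  3.33820557 -0.73927806] 0.05523333078898933
[[237.23196414 205.00260472]
 [240.02735498 184.91801559]]
```

View pics/w1.png

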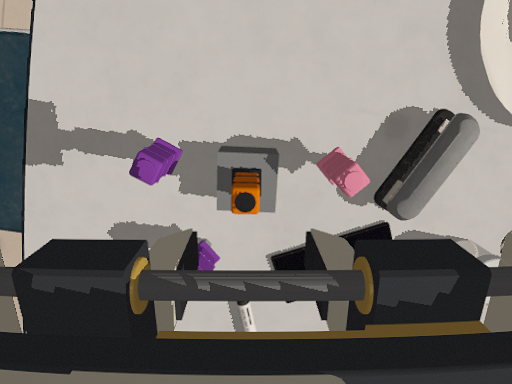

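The wrist view shows the orange driver in the stand at about (246,200), a purple one at (155,162) and the pink one at (343,172). I'll retake it with the arm settled.

```bash
python3 -c "
from h import *
s=monitor.observe();print(s['tool_pos'],s['qvel'])
c=cam('wrist');snap('wrist','w2');print(proj(c,[(.5247,-.3385,.114),(.525,-.339,.045)]))
np.save('cw2.npy',np.concatenate([a.ravel() for a in c]))
t=cv2.imread('pics/w2.png');cv2.imwrite('pics/w2c.png',cv2.resize(t[135:225,200:300],(800,600) if 0 else (660,594),interpolation=cv2.INTER_CUBIC))
s=monitor.observe();print(s['tool_pos'],s['tool_rot'],s['qvel'],s['torque'],s['contact_force'])
"
```

```text
[ 0.53419515 -0.32423132  0.19688908] [-0.04874088 -0.03635474  0.08628631 -0.0098041  -0.02032473  0.13870248]
[[237.23196414 205.00260472]
 [240.02735498 184.91801559]]
[ 0.53178574 -0.3256388   0.19670146] [-3.14040284 -0.00590366  1.78203629] [-0.06291725 -0.02763981  0.05743    -0.03669177 -0.00208529  0.06874364] [-0.01693858 -0.08774827  0.02921895] [-0.34445222  0.23180679 -1.02642645]
```

View pics/w2c.png

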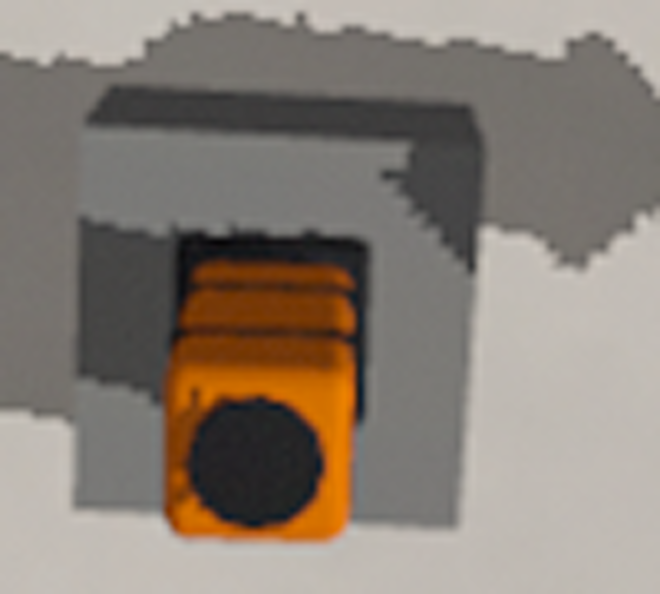

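```bash
python3 -c "
from h import *
plan(.525,-.3385,.2,1.74)"
```

```text
t 1.38 p [ 0.5318 -0.3256  0.1967] rpy [-3.1404 -0.0059  1.782 ] q [-0.67  0.53  1.23  0.    1.38 -0.89] n 1
[[[-0.0112,-0.0093,-0.0033],0.042]]
```

{"fn": "carry_out", "kwargs": {"targets": [[[-0.011, -0.009, -0.0033], 0.042], [[0, 0, 0], 0], [[0, 0, 0], 0]]}}

```text
time: 1.75
tool_pos: [0.5227, -0.3405, 0.1996]
tool_rot: [-3.138, -0.006, 1.732]
contact_force: [0.5, 0.2, 0.4]
opening: 0.0551
```

```bash
python3 -c "
from h import *
s=monitor.observe();print(s['tool_pos'],s['qvel'])
c=cam('wrist');snap('wrist','w3');print(proj(c,[(.5247,-.3385,.114),(.525,-.339,.045)]))
np.savez('cw3.npz',K=c[0],d=c[1],r=c[2],t=c[3])
t=cv2.imread('pics/w3.png');cv2.imwrite('pics/w3c.png',cv2.resize(t[135:225,200:300],(660,594),interpolation=cv2.INTER_CUBIC))
s=monitor.observe();print(s['tool_pos'],s['tool_rot'],s['qvel'],s['torque'],s['contact_force'])
"
```

```text
[ 0.52265637 -0.34051043  0.19962272] [-0.02093643 -0.00515033 -0.00034615 -0.00338961 -0.00025504  0.00587075]
[[255.36685721 188.3706494 ]
 [254.99241639 171.43928968]]
[ 0.52268453 -0.34060769  0.19970236] [-3.13819211 -0.00619919  1.73233348] [ 0.00873207  0.0002945  -0.00151052  0.0020282   0.00036434 -0.00277512] [-0.04115422 -0.12173934  0.04603469] [0.68459172 0.24197335 0.39708144]
```

View pics/w3c.png

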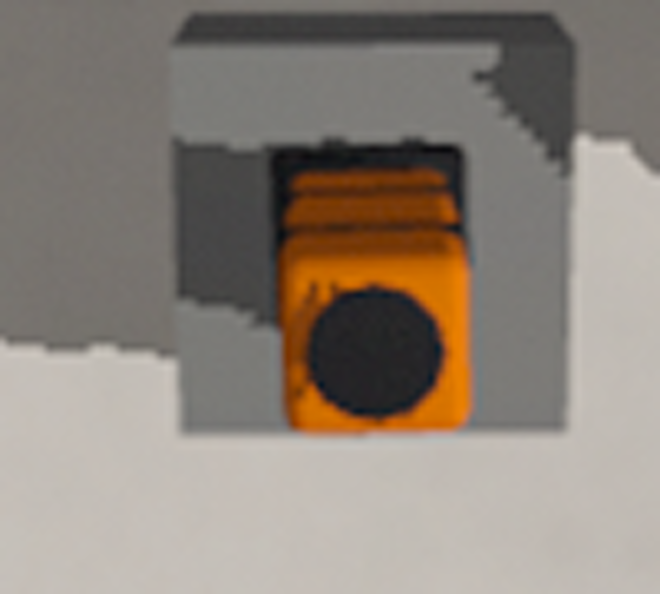

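```bash
python3 -c "
from h import *
c=cam('wrist')
f=lambda u,v:(200+u/6.6,135+v/6.6)
print(atz(c,f(375,355),.114))
q=[atz(c,f(*p),.045)[:2] for p in[(172,45),(575,47),(567,432),(182,434)]];print(np.mean(q,0));e=q[2]-q[3];print(np.degrees(np.arctan2(e[1],e[0])),np.linalg.norm(e));e=q[1]-q[0];print(np.degrees(np.arctan2(e[1],e[0])),np.linalg.norm(e))
q=[atz(c,f(*p),.114)[:2] for p in[(295,428),(465,428)]];e=q[1]-q[0];print(np.arctan2(e[1],e[0]))
plan(.525,-.339,.064,1.735)"
```

```text
[ 0.52595368 -0.33882266  0.114     ]
[ 0.52679797 -0.33942389]
9.600789316523139 0.061243087749357814
8.99367156984204 0.06119068474261183
0.16212031800125226
t 1.8 p [ 0.5227 -0.3406  0.1997] rpy [-3.1382 -0.0062  1.7323] q [-0.7   0.53  1.22  0.    1.39 -0.86] n 3
[[[0.0004,0.0008,0.0452],-0.001],[[0.0004,0.0008,0.0452],-0.001],[[0.0004,0.0008,0.0452],-0.001]]
```

{"fn": "carry_out", "kwargs": {"targets": [[[0.0014, 0.0036, 0.03], 0], [[0, 0, 0.04], 0], [[0, 0, 0.03], 0], [[0, 0, 0.02], 0], [[0, 0, 0], 0]]}}

```text
time: 2.42
tool_pos: [0.5238, -0.3407, 0.0784]
tool_rot: [-3.14, -0.004, 1.726]
contact_force: [0.3, -0.5, 0.2]
opening: 0.0554
```

```bash
python3 -c "
from h import *
plan(.526,-.3388,.067,1.733)"
```

```text
t 2.42 p [ 0.5238 -0.3407  0.0784] rpy [-3.1404 -0.0036  1.7264] q [-0.7   0.64  1.39  0.    1.12 -0.86] n 1
[[[0.0015,0.0024,0.0114],-0.007]]
```

{"fn": "carry_out", "kwargs": {"targets": [[[0.0015, 0.0024, 0.0114], -0.007], [[0, 0, 0], 0], [[0, 0, 0], 0]]}}

```text
time: 2.8
tool_pos: [0.527, -0.3399, 0.069]
tool_rot: [3.14, -0.0, 1.733]
contact_force: [0.3, 0.3, -0.2]
opening: 0.0551
```

{"fn": "carry_out", "kwargs": {"targets": [[[0, 0, 0], 0], [[0, 0, 0], 0], [[0, 0, 0], 0], [[0, 0, 0], 0]], "fingers": 1, "grip_force": 40}}

```text
time: 3.3
tool_pos: [0.5275, -0.3402, 0.0702]
tool_rot: [3.139, 0.001, 1.733]
contact_force: [-0.4, -0.3, -0.6]
opening: 0.0235
```

```bash
python3 -c "
from h import *
s=monitor.observe();print(s['tool_pos'],s['tool_rot'],s['torque'],s['contact_force'],s['opening'])
plan(.526,-.3388,.19,1.733)"
```

```text
[ 0.52752007 -0.34024598  0.07021437] [3.13862762e+00 1.16030505e-03 1.73332490e+00] [ 0.01231843 -0.175738   -0.01984602] [-0.43548893 -0.25214073 -0.56828515] 0.023495807373130857
t 3.3 p [ 0.5275 -0.3402  0.0702] rpy [3.1386e+00 1.2000e-03 1.7333e+00] q [-0.7   0.65  1.39  0.    1.1  -0.86] n 3
[[[0.0006,-0.0004,-0.0399],0.0],[[0.0006,-0.0004,-0.0399],0.0],[[0.0006,-0.0004,-0.0399],0.0]]
```

{"fn": "carry_out", "kwargs": {"targets": [[[0, 0, -0.03], 0], [[0, 0, -0.045], 0], [[0, 0, -0.045], 0], [[0, 0, -0.03], 0], [[0, 0, 0], 0], [[0, 0, 0], 0]]}}

```text
time: 4.05
tool_pos: [0.5259, -0.3395, 0.2211]
tool_rot: [-3.141, -0.003, 1.733]
contact_force: [0.0, -0.2, -0.8]
opening: 0.0233
```

```bash
python3 -c "
from h import *
s=monitor.observe();print(s['tool_pos'],s['tool_rot'],s['torque'],s['contact_force'],s['opening'])
c=cam('wrist');snap('wrist','w4');snap('side','s4')
plan(.56,-.043,.22,1.67)
t=cv2.imread('pics/s4.png');cv2.imwrite('pics/s4c.png',cv2.resize(t[100:300,170:330],(480,600),interpolation=cv2.INTER_CUBIC))
"
```

```text
[ 0.52590966 -0.33948657  0.22105512] [-3.14072319e+00 -2.97326133e-03  1.73312098e+00] [-0.05352585 -0.09175525  0.0247134 ] [ 7.57229239e-04 -2.37627679e-01 -8.43564224e-01] 0.023275494762378418
t 4.15 p [ 0.5259 -0.3395  0.221 ] rpy [-3.1405 -0.0033  1.7331] q [-0.7   0.52  1.18  0.    1.44 -0.86] n 6
[[[0.0478,0.0136,0.0002],0.011],[[0.048,0.0131,0.0002],0.011],[[0.0481,0.0126,0.0002],0.011],[[0.0483,0.0121,0.0002],0.011],[[0.0484,0.0116,0.0002],0.011],[[0.0485,0.0111,0.0002],0.011]]
```

View pics/w4.png

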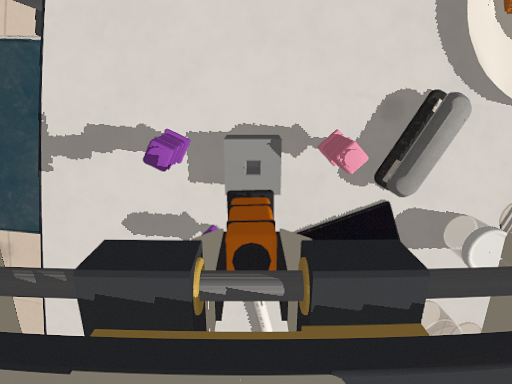

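View pics/s4c.png

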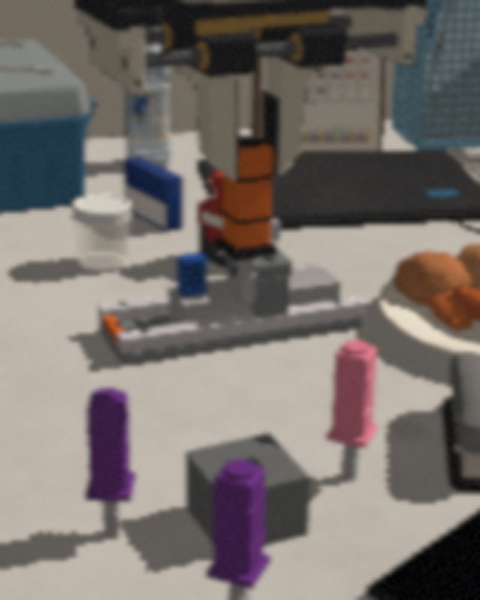

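The wrist picture shows the driver held (top centre about (250,262)) and the empty stand hole at (253,167). The side view shows the driver upright.

```bash
python3 -c "
from h import *
s=monitor.observe();p=np.array(s['tool_pos']);c=cam('wrist')
print('hole',atz(c,(253.5,168),.045))
im=cv2.imread('pics/w4.png')
cv2.imwrite('pics/w4c.png',cv2.resize(im[120:280,200:300],(500,800),interpolation=cv2.INTER_CUBIC)[:, :][-600:])
b=atz(c,(251,260),p[2]+.0438);print(b-p, proj(c,[p+[0,0,.0438]]))
cv2.imwrite('pics/w4d.png',cv2.resize(im[130:190,215:290],(750,600),interpolation=cv2.INTER_CUBIC))
"
```

```text
hole [ 0.5274384  -0.33943085  0.045     ]
[-0.00129767  0.00237017  0.0438    ] [[252.95168826 264.98426018]]
```

View pics/w4c.png

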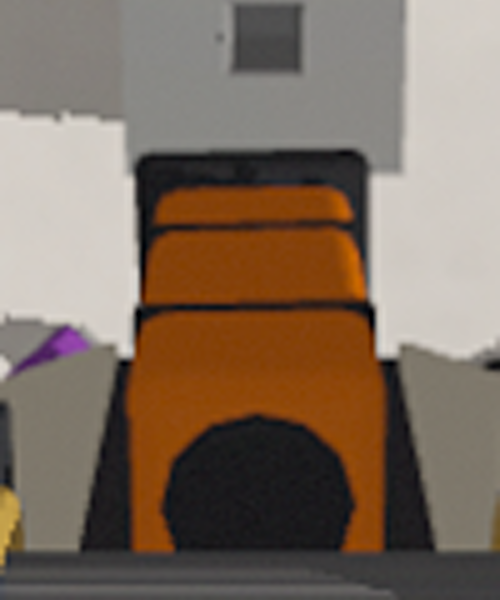

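View pics/w4d.png

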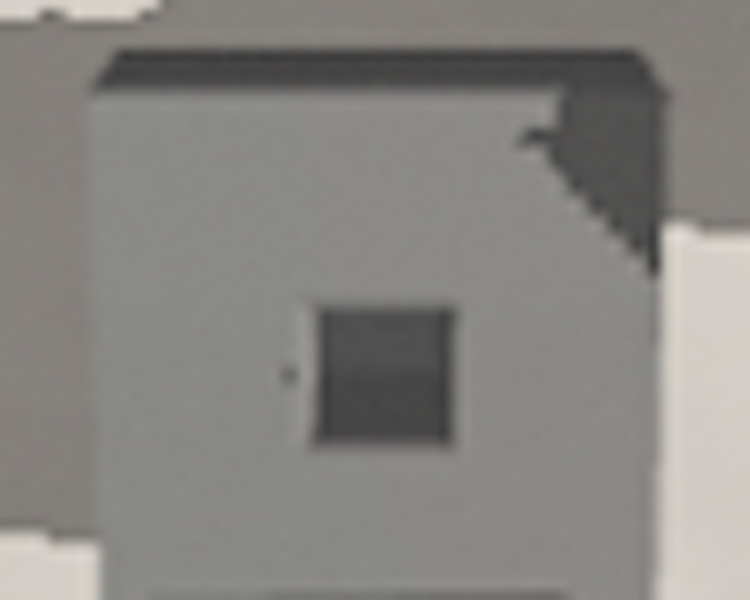

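```bash
python3 -c "
from h import *
plan(.6186,-.044,.22,1.67,8)
"
```

```text
t 4.15 p [ 0.5259 -0.3395  0.221 ] rpy [-3.1405 -0.0033  1.7331] q [-0.7   0.52  1.18  0.    1.44 -0.86] n 8
[[[0.0346,0.0174,0.0001],0.008],[[0.0347,0.0171,0.0001],0.008],[[0.0348,0.0168,0.0001],0.008],[[0.035,0.0166,0.0001],0.008],[[0.0351,0.0163,0.0001],0.008],[[0.0352,0.016,0.0001],0.008],[[0.0354,0.0157,0.0001],0.008],[[0.0355,0.0155,0.0001],0.008]]
```

{"fn": "carry_out", "kwargs": {"targets": [[[0.02, 0.01, 0], 0.008], [[0.036, 0.018, 0], 0.008], [[0.04, 0.019, 0], 0.008], [[0.04, 0.019, 0], 0.008], [[0.04, 0.018, 0], 0.008], [[0.04, 0.018, 0], 0.008], [[0.035, 0.016, 0], 0.008], [[0.02, 0.01, 0], 0], [[0, 0, 0], 0], [[0, 0, 0], 0]]}}

```text
time: 5.4
tool_pos: [0.6141, -0.0446, 0.2061]
tool_rot: [-3.118, -0.014, 1.673]
contact_force: [0.1, 0.0, -0.9]
opening: 0.0235
```

```bash
python3 -c "
from h import *
plan(.6186,-.044,.22,1.67)
"
```

```text
t 5.4 p [ 0.6141 -0.0446  0.2061] rpy [-3.1177 -0.0145  1.6728] q [-0.2   0.53  1.22  0.01  1.43 -0.3 ] n 1
[[[0.0001,0.0045,-0.0139],0.003]]
```

{"fn": "carry_out", "kwargs": {"targets": [[[0, 0.0045, -0.014], 0], [[0, 0, 0], 0]]}}

```text
time: 5.65
tool_pos: [0.6181, -0.0467, 0.2191]
tool_rot: [-3.116, -0.014, 1.67]
contact_force: [0.5, -0.1, -0.5]
opening: 0.0238
```

```bash
python3 -c "
from h import *
s=monitor.observe();print(s['tool_pos'],s['tool_rot'],s['torque'],s['contact_force'],s['qvel'],s['qpos'])
c=cam('wrist');snap('wrist','w5');np.savez('cw5.npz',K=c[0],d=c[1],r=c[2],t=c[3])
print(proj(c,[(.6186,-.043,.102)]))
im=cv2.imread('pics/w5.png');cv2.imwrite('pics/w5c.png',cv2.resize(im[120:280,190:310],(450,600),interpolation=cv2.INTER_CUBIC))
"
```

```text
[ 0.61811529 -0.04666127  0.21908426] [-3.11553946 -0.01448149  1.67017492] [ 0.00935326 -0.15560226  0.03809757] [ 0.52579734 -0.1359198  -0.50675052] [-0.01428315  0.01560715  0.05152871 -0.00294832 -0.00695458 -0.00437373] [-0.20231426  0.528008    1.1777397   0.00611597  1.46502666 -0.30261594]
[[256.34687509 178.38452218]]
```

View pics/w5c.png

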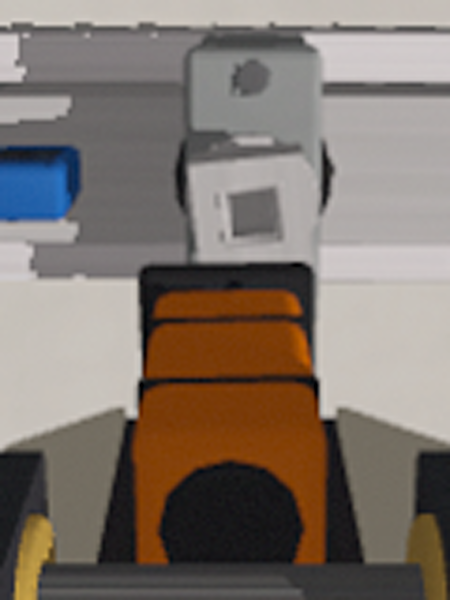

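View pics/w5.png

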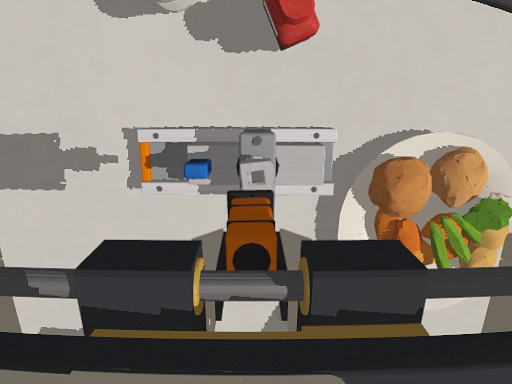

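Wrist view: screw head at about (257,170), with its socket at roughly (258,177). The socket is turned slightly against the driver, and the tab is at (197,169). The tool picked up about 0.03 rad of tilt, baked in by the fast move. I'll try to undo it with a fast inward move and a slow return.

{"fn": "carry_out", "kwargs": {"targets": [[[0, -0.03, 0], 0], [[0, -0.03, 0], 0], [[0, -0.03, 0], 0], [[0, 0, 0], 0], [[0, 0, 0], 0]]}}

```text
time: 6.32
tool_pos: [0.523, -0.0584, 0.2171]
tool_rot: [-3.109, -0.016, 1.666]
contact_force: [0.4, -0.1, -1.1]
opening: 0.0238
```

```bash
python3 -c "
from h import *
s=monitor.observe();print(s['tool_pos'],s['tool_rot'],s['qvel'],s['qpos'])
"
```

```text
[ 0.52301678 -0.05842248  0.21708748] [-3.10887666 -0.01600957  1.66563025] [-0.00547567 -0.00843771  0.02097516 -0.00050403 -0.00106333 -0.00184963] [-0.25934993  0.35465377  1.45966248  0.0037426   1.36351512 -0.35528235]
```

{"fn": "carry_out", "kwargs": {"targets": [[[0.003, 0.03, 0], 0], [[0.003, 0.03, 0], 0], [[0.003, 0.03, 0], 0], [[0, 0, 0], 0], [[0, 0, 0], 0]]}}

```text
time: 6.95
tool_pos: [0.6163, -0.0411, 0.2115]
tool_rot: [-3.107, -0.016, 1.665]
contact_force: [-1.1, -0.5, -1.0]
opening: 0.0236
```

```bash
python3 -c "
from h import *
s=monitor.observe();print(s['tool_pos'],s['tool_rot'],s['qvel'],s['qpos'])
"
```

```text
[ 0.61629836 -0.04108535  0.21147229] [-3.10742551 -0.01629383  1.664771  ] [ 4.42334434e-03  1.85153047e-02 -1.51648787e-02  2.59635312e-03
 -1.60644509e-03  6.81602781e-05] [-0.19389642  0.53333932  1.1895874   0.00595416  1.45605523 -0.28894177]
```

{"fn": "carry_out", "kwargs": {"targets": [[[0, 0, -0.012], 0], [[0, 0, -0.012], 0], [[0, 0, -0.012], 0], [[0, 0, -0.012], 0], [[0, 0, -0.012], 0], [[0, 0, -0.012], 0], [[0, 0, -0.012], 0], [[0, 0, -0.012], 0], [[0, 0, -0.012], 0], [[0, 0, 0], 0]]}}

```text
time: 8.2
tool_pos: [0.6195, -0.0432, 0.3298]
tool_rot: [-3.111, -0.015, 1.664]
contact_force: [0.3, 0.0, -1.0]
opening: 0.024
```

{"fn": "carry_out", "kwargs": {"targets": [[[0, 0, 0.05], 0], [[0, 0, 0.05], 0], [[0, 0, 0], 0], [[0, 0, 0], 0]]}}

```text
time: 8.7
tool_pos: [0.6171, -0.0422, 0.2292]
tool_rot: [-3.114, -0.014, 1.664]
contact_force: [-1.2, 0.2, -0.6]
opening: 0.0238
```

```bash
python3 -c "
from h import *
s=monitor.observe();print(s['tool_pos'],s['tool_rot'],s['qvel'],s['qpos'])
"
```

```text
[ 0.61713454 -0.04218072  0.22919007] [-3.11373652 -0.01429414  1.66390106] [-1.39406361e-03  1.31906836e-02  2.54049996e-02  3.05189314e-05
  2.21218731e-03  7.28325025e-04] [-0.19530743  0.52147499  1.16153943  0.0057951   1.48935107 -0.28917161]
```

```bash
python3 -c "
from h import *
s=monitor.observe();print(s['tool_pos'],s['tool_rot'],s['torque'],s['contact_force'])
c=cam('wrist');snap('wrist','w6');np.savez('cw6.npz',K=c[0],d=c[1],r=c[2],t=c[3],p=s['tool_pos'],w=s['tool_rot'])
print(proj(c,[(.6186,-.043,.102)]))
im=cv2.imread('pics/w6.png');cv2.imwrite('pics/w6c.png',cv2.resize(im[140:200,225:290],(650,600),interpolation=cv2.INTER_CUBIC))
cv2.imwrite('pics/w6d.png',cv2.resize(im[180:285,200:300],(570,599),interpolation=cv2.INTER_CUBIC))
snap('side','s6');im=cv2.imread('pics/s6.png');cv2.imwrite('pics/s6c.png',cv2.resize(im[100:220,200:300],(500,600),interpolation=cv2.INTER_CUBIC))
"
```

```text
[ 0.61713454 -0.04218072  0.22919007] [-3.11373652 -0.01429414  1.66390106] [-0.01042465 -0.19696923 -0.01050958] [-1.2179448   0.23747718 -0.60921305]
[[257.27397418 180.68054049]]
```

View pics/w6c.png

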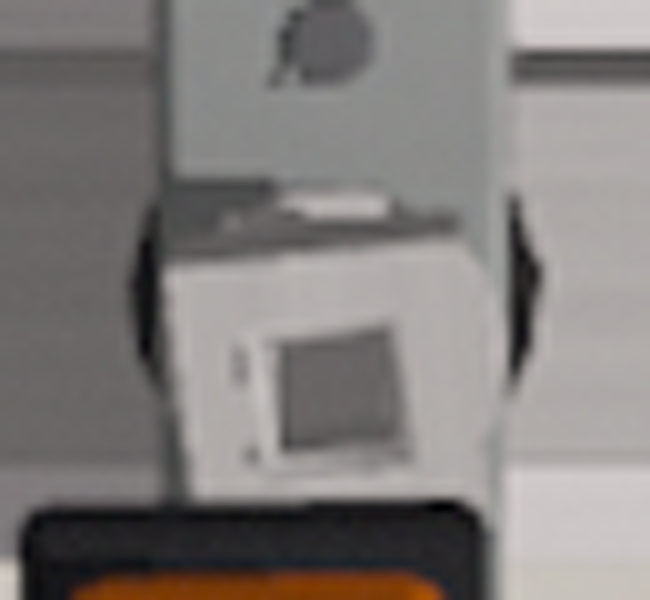

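View pics/w6d.png

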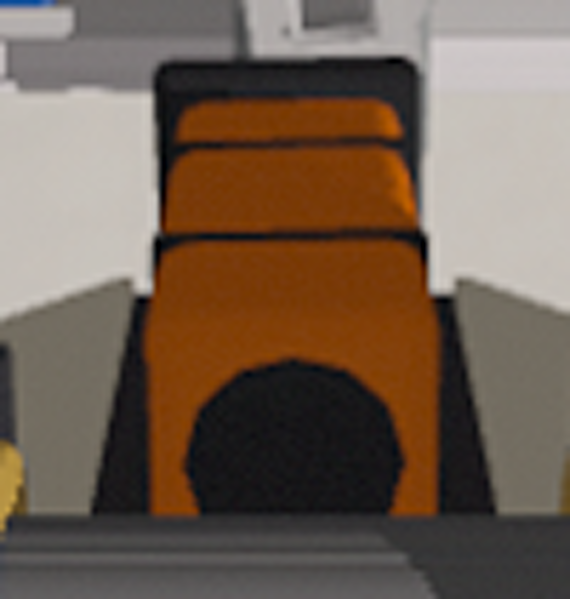

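View pics/s6c.png

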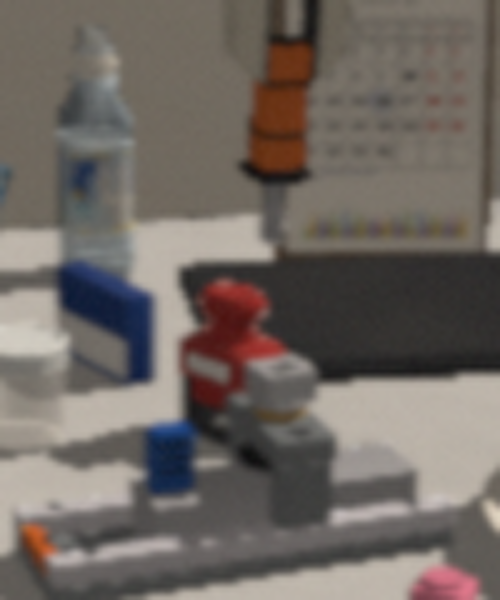

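```bash
cat >> h.py <<'E'
from scipy.spatial.transform import Rotation as Ro
def RT(rot): return Ro.from_euler('xyz',rot).as_matrix()
def tip(s,dl=.001,L=.0592):
    return np.array(s['tool_pos'])+RT(s['tool_rot'])@np.array([dl,0,L])
E
python3 -c "
from h import *
z=np.load('cw6.npz');c=[z[k] for k in 'Kdrt']
f=lambda u,v:(225+u/10,140+v/10)
q=[atz(c,f(*p),.102) for p in[(265,345),(393,322),(412,457),(276,472)]]
print('sock',np.mean(q,0)[:2],[round(float(np.linalg.norm(q[i]-q[i-1]))*1e3,1) for i in range(4)])
an=lambda a,b:round(float(np.arctan2((b-a)[1],(b-a)[0])),3)
print(an(q[0],q[1]),an(q[3],q[2]),an(q[3],q[0])-1.5708,an(q[2],q[1])-1.5708)
h=[atz(c,f(*p),.102) for p in[(165,265),(455,238),(190,500)]];print('head edge',an(h[0],h[1]),an(h[2],h[0])-1.5708)
R=RT(z['w']);top=z['p']+R@[0,0,-.0438]
b=atz(c,(251.75,261.7),top[2]);print('delta',(R.T@(b-top))*1e3)
print('tip',tip(dict(tool_pos=z['p'],tool_rot=z['w'])))
s=monitor.observe();print(tip(s),s['tool_rot'][2])
"
```

```text
sock [ 0.61982193 -0.04214767] [12.4, 12.3, 13.2, 13.0]
0.281 0.214 0.17820000000000014 0.24019999999999997
head edge 0.193 0.19019999999999992
delta [ 1.74729528 -0.58483658  0.04128299]
tip [ 0.61532121 -0.04049626  0.17003337]
[ 0.615313   -0.04051368  0.16993146] 1.6638641875193598
```

```bash
cat >> h.py <<'E'
def plantip(x,y,z,yaw,n=1,dl=.0012):
    s=monitor.observe();r=list(s['tool_rot']);r[2]=yaw
    R=RT(r);P=np.array([x,y,z])-R@np.array([dl,0,.0592])
    d=RT(s['tool_rot']).T@(P-np.array(s['tool_pos']))
    print("t",round(s["time"],2),"tip",tip(s,dl).round(4),"rpy",np.round(s["tool_rot"],4),"F",np.round(s["contact_force"],2),"T",np.round(s["torque"],3),"q6",round(s["qpos"][5],2),"op",round(s["opening"],4))
    print("shift tool",d.round(4),"per",(d/n).round(4),"twist",round(-wrap(yaw-s['tool_rot'][2]),3))
E
python3 -c "
from h import *
plantip(.6198,-.0421,.118,1.77)"
```

```text
t 8.8 tip [ 0.6153 -0.0403  0.1699] rpy [-3.1139 -0.0143  1.6639] F [-0.66  0.02 -1.21] T [-0.06  -0.192  0.047] q6 -0.29 op 0.0234
shift tool [-0.0028  0.006   0.0518] per [-0.0028  0.006   0.0518] twist -0.106
```

{"fn": "carry_out", "kwargs": {"targets": [[[-0.0028, 0.006, 0.01], -0.106], [[0, 0, 0.02], 0], [[0, 0, 0.015], 0], [[0, 0, 0.005], 0], [[0, 0, 0], 0], [[0, 0, 0], 0]]}}

```text
time: 9.55
tool_pos: [0.6267, -0.0448, 0.1861]
tool_rot: [-3.129, -0.011, 1.773]
contact_force: [0.7, 0.2, -1.0]
opening: 0.023
```

```bash
python3 -c "
from h import *
plantip(.6198,-.0421,.112,1.77)
snap('side','s7');im=cv2.imread('pics/s7.png');cv2.imwrite('pics/s7c.png',cv2.resize(im[120:210,210:290],(533,600),interpolation=cv2.INTER_CUBIC))
plantip(.6198,-.0421,.112,1.77)
print(proj(cam('side'),[(.6198,-.0421,.102),tip(monitor.observe(),.0012)]))
"
```

```text
t 9.55 tip [ 0.6256 -0.0431  0.127 ] rpy [-3.1294 -0.0114  1.7734] F [ 0.65  0.17 -1.03] T [-0.007 -0.14  -0.018] q6 -0.4 op 0.023
shift tool [ 0.002  -0.0053  0.015 ] per [ 0.002  -0.0053  0.015 ] twist 0.003
t 9.6 tip [ 0.6257 -0.0431  0.127 ] rpy [-3.1295 -0.0113  1.7734] F [-0.21 -0.43 -1.15] T [-0.063 -0.094  0.062] q6 -0.4 op 0.0238
shift tool [ 0.002  -0.0054  0.0151] per [ 0.002  -0.0054  0.0151] twist 0.003
[[256.43444916 172.95534025]
 [258.87060243 163.86012489]]
```

View pics/s7c.png

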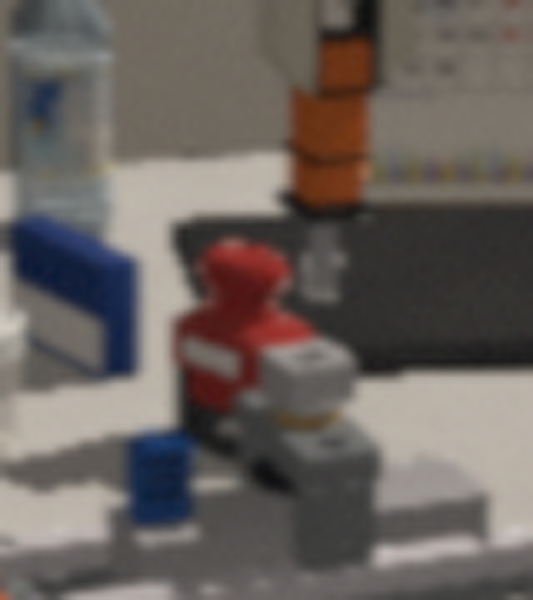

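```bash
python3 -c "
import cv2
im=cv2.imread('pics/s7.png');cv2.imwrite('pics/s7d.png',cv2.resize(im[145:190,240:280],(533,600),interpolation=cv2.INTER_LANCZOS4))"
```

```text
(no output)
```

View pics/s7d.png

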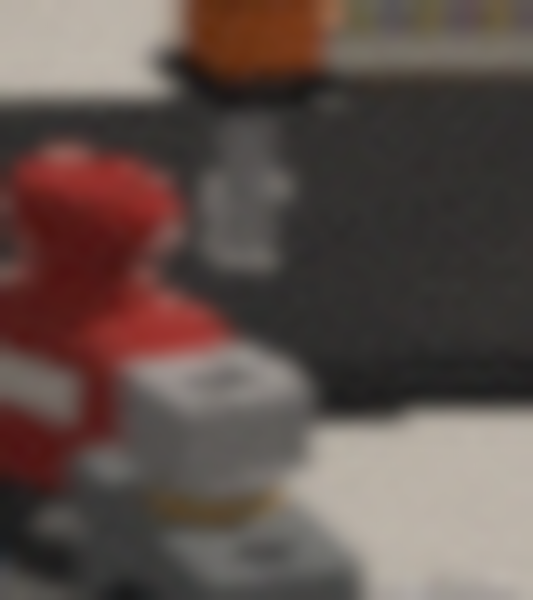

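Side view: bit end at (258.0,164.6) and socket mouth at (256.3,173.5). Both are within about 1 px of my predictions, so I'll align and descend.

{"fn": "carry_out", "kwargs": {"targets": [[[0.002, -0.0053, 0.005], 0], [[0, 0, 0.004], 0], [[0, 0, 0], 0], [[0, 0, 0], 0]]}}

```text
time: 10.1
tool_pos: [0.6207, -0.0437, 0.1772]
tool_rot: [-3.13, -0.011, 1.773]
contact_force: [-0.4, -0.3, -1.6]
opening: 0.0236
```

```bash
python3 -c "
from h import *
plantip(.6198,-.0421,.108,1.77)
"
```

```text
t 10.1 tip [ 0.6196 -0.0421  0.1181] rpy [-3.1302 -0.0111  1.7734] F [-0.4  -0.31 -1.55] T [-0.021 -0.12  -0.059] q6 -0.4 op 0.0236
shift tool [-0.0002  0.0003  0.0101] per [-0.0002  0.0003  0.0101] twist 0.003
```

{"fn": "carry_out", "kwargs": {"targets": [[[0, 0.0003, 0.005], 0], [[0, 0, 0.005], 0], [[0, 0, 0.003], 0], [[0, 0, 0], 0]]}}

```text
time: 10.6
tool_pos: [0.6208, -0.0436, 0.163]
tool_rot: [-3.13, -0.011, 1.773]
contact_force: [-0.2, 0.5, -0.0]
opening: 0.0237
```

```bash
python3 -c "
from h import *
plantip(.6198,-.0421,.1,1.77)
"
```

```text
t 10.6 tip [ 0.6197 -0.0419  0.1038] rpy [-3.1297 -0.0112  1.7733] F [-0.23  0.54 -0.02] T [-0.04  -0.111 -0.009] q6 -0.4 op 0.0237
shift tool [-0.0003  0.0001  0.0038] per [-0.0003  0.0001  0.0038] twist 0.003
```

{"fn": "carry_out", "kwargs": {"targets": [[[0, 0, 0.003], 0], [[0, 0, 0.0015], 0], [[0, 0, 0], 0]]}}

```text
time: 10.98
tool_pos: [0.621, -0.0437, 0.1584]
tool_rot: [-3.13, -0.011, 1.773]
contact_force: [-0.2, -0.1, -1.1]
opening: 0.024
```

```bash
python3 -c "
from h import *
plantip(.6198,-.0421,.096,1.77)
"
```

```text
t 10.97 tip [ 0.62   -0.042   0.0992] rpy [-3.1304 -0.0108  1.7733] F [-0.18 -0.1  -1.12] T [-0.092 -0.185  0.003] q6 -0.4 op 0.024
shift tool [-0.0001 -0.0001  0.0032] per [-0.0001 -0.0001  0.0032] twist 0.003
```

{"fn": "carry_out", "kwargs": {"targets": [[[0, 0, 0.003], 0], [[0, 0, 0.0025], 0], [[0, 0, 0.001], 0], [[0, 0, 0], 0]]}}

```text
time: 11.48
tool_pos: [0.6209, -0.0437, 0.1516]
tool_rot: [-3.13, -0.011, 1.773]
contact_force: [0.7, 0.3, -1.9]
opening: 0.0235
```

```bash
python3 -c "
from h import *
plantip(.6198,-.0421,.092,1.77)
snap('side','s8');im=cv2.imread('pics/s8.png');cv2.imwrite('pics/s8d.png',cv2.resize(im[140:190,235:280],(540,600),interpolation=cv2.INTER_LANCZOS4))
"
```

```text
t 11.47 tip [ 0.6199 -0.0421  0.0924] rpy [-3.1305 -0.0106  1.7733] F [ 0.67  0.26 -1.93] T [-0.106 -0.201 -0.008] q6 -0.4 op 0.0235
shift tool [-0.     -0.0001  0.0004] per [-0.     -0.0001  0.0004] twist 0.003
```

View pics/s8d.png

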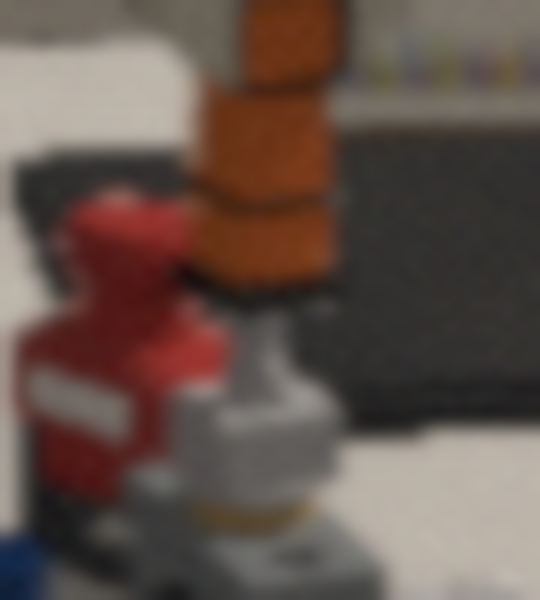

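The bit is in the socket, about 10 mm deep, with no side force. Now I'll turn clockwise in small steps, watching the moment.

```bash
cat >> h.py <<'E'
def st():
    s=monitor.observe();print("t",round(s["time"],2),"yaw",round(s["tool_rot"][2],4),"tip",tip(s,.0012).round(4),"F",np.round(s["contact_force"],1),"Tz",round(s["torque"][2],3),"e6",round(s["joint_efforts"][5],4),"q6",round(s["qpos"][5],3),"v6",round(s["qvel"][5],3))
E
python3 -c "
from h import *
st()
E=[];T=[]
for i in range(4):
    eyes.read_camera('top');s=monitor.observe();E.append(s['joint_efforts'][5]);T.append(s['torque'][2])
print(E,T)"
```

```text
t 11.53 yaw 1.7733 tip [ 0.6199 -0.0421  0.0924] F [ 0.4 -0.5 -0.8] Tz -0.061 e6 -0.0028 q6 -0.401 v6 0.0
[np.float64(-0.0025621223176131025), np.float64(-0.002370275615248829), np.float64(-0.0023520296963397413), np.float64(-0.0023778597096679732)] [np.float64(0.05125246745842935), np.float64(-0.004658330313869574), np.float64(0.005686734114637354), np.float64(0.011141665955200962)]
```

{"fn": "carry_out", "kwargs": {"targets": [[[0, -0.0001, 0.0002], 0.06], [[0, -0.0001, 0.0002], 0.06]]}}

```text
time: 11.98
tool_pos: [0.621, -0.0439, 0.1516]
tool_rot: [-3.13, -0.009, 1.65]
contact_force: [0.1, -0.8, -0.1]
opening: 0.0235
```

```bash
python3 -c "
from h import *
st()"
```

```text
t 11.97 yaw 1.6501 tip [ 0.6202 -0.0423  0.0924] F [ 0.1 -0.8 -0.1] Tz 0.006 e6 -0.6567 q6 -0.277 v6 0.487
```

{"fn": "carry_out", "kwargs": {"targets": [[[0, -0.0001, 0.0002], 0.06], [[0, -0.0001, 0.0002], 0.06]]}}

```text
time: 12.22
tool_pos: [0.621, -0.0443, 0.1514]
tool_rot: [-3.13, -0.006, 1.526]
contact_force: [0.1, -0.6, -1.4]
opening: 0.0237
```

```bash
python3 -c "
from h import *
st()"
```

```text
t 12.22 yaw 1.526 tip [ 0.6204 -0.0427  0.0923] F [ 0.1 -0.6 -1.4] Tz 0.033 e6 -0.6194 q6 -0.153 v6 0.491
```

```bash
python3 -c "
from h import *
for i in range(4):
    eyes.read_camera('top');st()"
```

```text
t 12.28 yaw 1.5236 tip [ 0.6204 -0.0426  0.0922] F [ 0.6 -0.5 -0.2] Tz 0.03 e6 -0.1786 q6 -0.151 v6 -0.101
t 12.32 yaw 1.5276 tip [ 0.6203 -0.0426  0.0922] F [ 0.3 -0.1 -0.4] Tz -0.017 e6 0.5415 q6 -0.155 v6 -0.052
t 12.38 yaw 1.529 tip [ 0.6204 -0.0426  0.0922] F [ 0.4 -0.6 -0.6] Tz 0.001 e6 0.2303 q6 -0.156 v6 -0.014
t 12.43 yaw 1.5293 tip [ 0.6204 -0.0426  0.0922] F [ 1.  -1.1 -1.4] Tz 0.007 e6 0.0776 q6 -0.157 v6 0.001
```

{"fn": "carry_out", "kwargs": {"targets": [[[0, -0.0001, 0.0002], 0.06]]}}

```text
time: 12.55
tool_pos: [0.6209, -0.0443, 0.1512]
tool_rot: [-3.129, -0.006, 1.469]
contact_force: [0.4, -0.8, -1.3]
opening: 0.0239
```

```bash
python3 -c "
from h import *
st()
for i in range(4):
    eyes.read_camera('top');st()"
```

```text
t 12.55 yaw 1.4693 tip [ 0.6203 -0.0427  0.092 ] F [ 0.4 -0.8 -1.3] Tz 0.006 e6 -0.8422 q6 -0.097 v6 0.484
t 12.6 yaw 1.4664 tip [ 0.6203 -0.0426  0.092 ] F [ 0.3 -0.6 -1.1] Tz 0.058 e6 -0.2188 q6 -0.094 v6 -0.086
t 12.65 yaw 1.4699 tip [ 0.6203 -0.0426  0.092 ] F [-0.1 -2.   0.1] Tz 0.038 e6 0.492 q6 -0.097 v6 -0.043
t 12.7 yaw 1.471 tip [ 0.6203 -0.0426  0.092 ] F [ 0.3  0.  -1.2] Tz 0.008 e6 0.2059 q6 -0.098 v6 -0.007
t 12.75 yaw 1.4711 tip [ 0.6203 -0.0427  0.092 ] F [ 0.4 -0.5 -0.7] Tz 0.053 e6 0.0658 q6 -0.099 v6 0.003
```

```bash
cat >> h.py <<'E'
def av(n=6):
    T=[]
    for i in range(n):
        eyes.read_camera('top');T.append(monitor.observe()['torque'][2])
    st();print("Tz mean",np.mean(T).round(4),"sd",np.std(T).round(3),"e6",monitor.observe()['joint_efforts'][5])
E
python3 -c "
from h import *
av()"
```

```text
t 13.05 yaw 1.4697 tip [ 0.6203 -0.0426  0.092 ] F [ 0.2 -0.8 -1. ] Tz 0.059 e6 0.0138 q6 -0.097 v6 0.002
Tz mean 0.0475 sd 0.017 e6 0.013807460200041533
```

{"fn": "carry_out", "kwargs": {"targets": [[[0, 0, 0.0001], 0.03], [[0, 0, 0.0001], 0.03], [[0, 0, 0.0001], 0.03], [[0, 0, 0.0001], 0.03]]}}

```text
time: 13.55
tool_pos: [0.6207, -0.0443, 0.1508]
tool_rot: [-3.128, -0.004, 1.342]
contact_force: [-0.3, -0.7, -0.6]
opening: 0.0236
```

```bash
python3 -c "
from h import *
st();av()"
```

```text
t 13.55 yaw 1.3419 tip [ 0.6202 -0.0427  0.0916] F [-0.3 -0.7 -0.6] Tz 0.051 e6 -0.3088 q6 0.031 v6 0.255
t 13.85 yaw 1.3443 tip [ 0.6203 -0.0427  0.0916] F [-0.8 -1.2 -0.9] Tz 0.007 e6 0.0238 q6 0.028 v6 0.001
Tz mean 0.0102 sd 0.035 e6 0.02382224891334772
```

{"fn": "carry_out", "kwargs": {"targets": [[[0, 0, 0.0001], 0.03], [[0, 0, 0.0001], 0.03], [[0, 0, 0.0001], 0.03], [[0, 0, 0.0001], 0.03]]}}

```text
time: 14.35
tool_pos: [0.6205, -0.0442, 0.1504]
tool_rot: [-3.128, -0.002, 1.216]
contact_force: [-0.8, -0.2, -0.9]
opening: 0.0236
```

```bash
python3 -c "
from h import *
st();av()"
```

```text
t 14.35 yaw 1.2163 tip [ 0.6202 -0.0427  0.0912] F [-0.8 -0.2 -0.9] Tz 0.067 e6 -0.3086 q6 0.156 v6 0.257
t 14.65 yaw 1.2186 tip [ 0.6202 -0.0427  0.0911] F [-0.9 -1.4 -0.5] Tz -0.003 e6 0.0239 q6 0.154 v6 0.001
Tz mean 0.011 sd 0.022 e6 0.023945080465637147
```

{"fn": "carry_out", "kwargs": {"targets": [[[0, 0, 0.0001], 0.03], [[0, 0, 0.0001], 0.03], [[0, 0, 0.0001], 0.03], [[0, 0, 0.0001], 0.03]]}}

```text
time: 15.15
tool_pos: [0.6203, -0.0442, 0.1499]
tool_rot: [-3.127, -0.0, 1.091]
contact_force: [-1.0, -0.7, -0.2]
opening: 0.0237
```

```bash
python3 -c "
from h import *
st();av()"
```

```text
t 15.15 yaw 1.0906 tip [ 0.6201 -0.0427  0.0907] F [-1.  -0.7 -0.2] Tz 0.001 e6 -0.3087 q6 0.282 v6 0.254
t 15.45 yaw 1.0929 tip [ 0.6201 -0.0427  0.0907] F [-1.7  0.2 -0.7] Tz 0.031 e6 0.0239 q6 0.28 v6 -0.0
Tz mean 0.0408 sd 0.041 e6 0.02392551046796143
```

{"fn": "carry_out", "kwargs": {"targets": [[[0, 0, 0.0001], 0.03], [[0, 0, 0.0001], 0.03], [[0, 0, 0.0001], 0.03], [[0, 0, 0.0001], 0.03]]}}

```text
time: 15.95
tool_pos: [0.6201, -0.0441, 0.1495]
tool_rot: [-3.127, 0.002, 0.965]
contact_force: [-2.4, -0.3, -0.4]
opening: 0.0234
```

```bash
python3 -c "
from h import *
st();av(5);snap('wrist','w9');im=cv2.imread('pics/w9.png');cv2.imwrite('pics/w9c.png',cv2.resize(im[120:280,190:310],(450,600),interpolation=cv2.INTER_CUBIC))"
```

```text
t 15.95 yaw 0.9649 tip [ 0.62   -0.0427  0.0903] F [-2.4 -0.3 -0.4] Tz 0.039 e6 -0.3088 q6 0.408 v6 0.257
t 16.2 yaw 0.9673 tip [ 0.6201 -0.0427  0.0903] F [-1.7 -0.9 -0.1] Tz -0.034 e6 0.0335 q6 0.405 v6 -0.001
Tz mean 0.0154 sd 0.032 e6 0.0334531778935343
```

View pics/w9c.png

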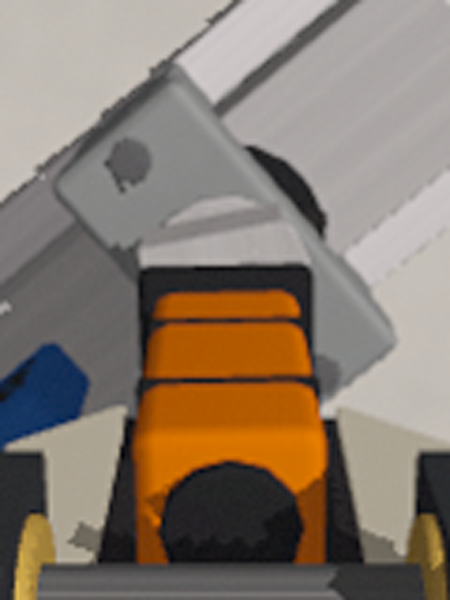

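{"fn": "carry_out", "kwargs": {"targets": [[[-0.0002, -0.0003, 0.0001], 0.03], [[0, 0, 0.0001], 0.03], [[0, 0, 0.0001], 0.03], [[0, 0, 0.0001], 0.03]]}}

```text
time: 16.75
tool_pos: [0.6199, -0.0441, 0.149]
tool_rot: [-3.127, 0.003, 0.839]
contact_force: [-1.9, -0.7, 0.2]
opening: 0.0237
```

```bash
python3 -c "
from h import *
st();av(5)"
```

```text
t 16.75 yaw 0.8392 tip [ 0.6199 -0.0428  0.0898] F [-1.9 -0.7  0.2] Tz 0.024 e6 -0.3087 q6 0.533 v6 0.255
t 17.0 yaw 0.8416 tip [ 0.6199 -0.0428  0.0898] F [-1.2 -0.6 -0.6] Tz 0.004 e6 0.0334 q6 0.531 v6 0.001
Tz mean 0.036 sd 0.021 e6 0.03342638025060296
```

{"fn": "carry_out", "kwargs": {"targets": [[[0, 0, 0.0001], 0.03], [[0, 0, 0.0001], 0.03], [[0, 0, 0.0001], 0.03], [[0, 0, 0.0001], 0.03]]}}

```text
time: 17.5
tool_pos: [0.6197, -0.044, 0.1486]
tool_rot: [-3.127, 0.005, 0.714]
contact_force: [-1.1, -0.0, 0.2]
opening: 0.0241
```

```bash
python3 -c "
from h import *
st();av(5)"
```

```text
t 17.5 yaw 0.7136 tip [ 0.6198 -0.0427  0.0894] F [-1.1 -0.   0.2] Tz 0.029 e6 -0.309 q6 0.659 v6 0.255
t 17.75 yaw 0.7159 tip [ 0.6198 -0.0428  0.0894] F [-1.9 -1.3  0.4] Tz -0.013 e6 0.0333 q6 0.657 v6 -0.001
Tz mean 0.0378 sd 0.031 e6 0.033291218569502234
```

{"fn": "carry_out", "kwargs": {"targets": [[[0, 0, 0.0001], 0.03], [[0, 0, 0.0001], 0.03], [[0, 0, 0.0001], 0.03], [[0, 0, 0.0001], 0.03]]}}

```text
time: 18.25
tool_pos: [0.6195, -0.0438, 0.1481]
tool_rot: [-3.128, 0.007, 0.588]
contact_force: [-2.2, 0.1, -0.0]
opening: 0.0239
```

```bash
python3 -c "
from h import *
st();av(5)"
```

```text
t 18.25 yaw 0.588 tip [ 0.6197 -0.0427  0.0889] F [-2.2  0.1 -0. ] Tz 0.07 e6 -0.3091 q6 0.785 v6 0.256
t 18.5 yaw 0.5903 tip [ 0.6197 -0.0428  0.0889] F [-2.5 -0.4 -1.1] Tz 0.027 e6 0.0332 q6 0.782 v6 -0.0
Tz mean 0.0182 sd 0.029 e6 0.03324916586279869
```

{"fn": "carry_out", "kwargs": {"targets": [[[0, 0, 0.0001], 0.03], [[0, 0, 0.0001], 0.03], [[0, 0, 0.0001], 0.03], [[0, 0, 0.0001], 0.03]]}}

```text
time: 19.0
tool_pos: [0.6194, -0.0437, 0.1477]
tool_rot: [-3.128, 0.009, 0.462]
contact_force: [-2.3, -0.2, -0.1]
opening: 0.0239
```

```bash
python3 -c "
from h import *
st();av(5)"
```

```text
t 19.0 yaw 0.4624 tip [ 0.6197 -0.0427  0.0885] F [-2.3 -0.2 -0.1] Tz 0.041 e6 -0.3091 q6 0.91 v6 0.258
t 19.25 yaw 0.4647 tip [ 0.6197 -0.0428  0.0885] F [-1.6 -0.7  0.3] Tz 0.041 e6 0.0334 q6 0.908 v6 -0.002
Tz mean 0.0149 sd 0.019 e6 0.03341215895488858
```

{"fn": "carry_out", "kwargs": {"targets": [[[0, 0, 0.0001], 0.03], [[0, 0, 0.0001], 0.03], [[0, 0, 0.0001], 0.03], [[0, 0, 0.0001], 0.03]]}}

```text
time: 19.75
tool_pos: [0.6193, -0.0436, 0.1473]
tool_rot: [-3.129, 0.011, 0.337]
contact_force: [-2.9, -0.1, -0.7]
opening: 0.0238
```

```bash
python3 -c "
from h import *
st();av(5)"
```

```text
t 19.75 yaw 0.3368 tip [ 0.6196 -0.0427  0.0881] F [-2.9 -0.1 -0.7] Tz 0.027 e6 -0.3094 q6 1.036 v6 0.255
t 20.0 yaw 0.3391 tip [ 0.6196 -0.0427  0.0881] F [-2.7  0.4 -0.4] Tz 0.019 e6 0.0332 q6 1.034 v6 0.0
Tz mean 0.0389 sd 0.015 e6 0.033220992190763354
```

{"fn": "carry_out", "kwargs": {"targets": [[[0, 0, 0.0001], 0.03], [[0, 0, 0.0001], 0.03], [[0, 0, 0.0001], 0.03], [[0, 0, 0.0001], 0.03]]}}

```text
time: 20.5
tool_pos: [0.6193, -0.0434, 0.1469]
tool_rot: [-3.13, 0.012, 0.211]
contact_force: [-2.0, 0.5, 0.3]
opening: 0.0236
```

```bash
python3 -c "
from h import *
st();av(5)"
```

```text
t 20.5 yaw 0.2111 tip [ 0.6196 -0.0427  0.0877] F [-2.   0.5  0.3] Tz 0.143 e6 -0.3028 q6 1.162 v6 0.256
t 20.75 yaw 0.2135 tip [ 0.6196 -0.0427  0.0876] F [-2.8  0.4  0.1] Tz 0.076 e6 0.0399 q6 1.159 v6 -0.0
Tz mean 0.044 sd 0.023 e6 0.03989407327026129
```

Contact begins in this last step: Tz jumped to 0.14 and the joint-6 effort shifted for the first time. One more identical step should give the slope.

{"fn": "carry_out", "kwargs": {"targets": [[[0, 0, 0.0001], 0.03], [[0, 0, 0.0001], 0.03], [[0, 0, 0.0001], 0.03], [[0, 0, 0.0001], 0.03]]}}

```text
time: 21.25
tool_pos: [0.6192, -0.0433, 0.1465]
tool_rot: [-3.132, 0.014, 0.086]
contact_force: [-2.6, 0.9, 0.5]
opening: 0.0238
```

```bash
python3 -c "
from h import *
st();av(6)"
```

```text
t 21.25 yaw 0.0857 tip [ 0.6195 -0.0427  0.0873] F [-2.6  0.9  0.5] Tz 0.06 e6 -0.2714 q6 1.287 v6 0.254
t 21.55 yaw 0.088 tip [ 0.6196 -0.0427  0.0873] F [-3.4  0.6 -0.1] Tz 0.16 e6 0.0562 q6 1.285 v6 -0.0
Tz mean 0.0772 sd 0.042 e6 0.05623322445899248
```

{"fn": "carry_out", "kwargs": {"targets": [[[0, 0, 0.0001], 0.03], [[0, 0, 0.0001], 0.03], [[0, 0, 0.0001], 0.03], [[0, 0, 0.0001], 0.03]]}}

```text
time: 22.05
tool_pos: [0.6192, -0.0431, 0.1462]
tool_rot: [-3.133, 0.015, -0.04]
contact_force: [-3.1, 1.4, 1.3]
opening: 0.024
```

```bash
python3 -c "
from h import *
st();av(8)"
```

```text
t 22.05 yaw -0.04 tip [ 0.6195 -0.0427  0.0869] F [-3.1  1.4  1.3] Tz 0.117 e6 -0.2454 q6 1.413 v6 0.257
t 22.45 yaw -0.0377 tip [ 0.6195 -0.0427  0.087 ] F [-2.8  1.6  0.6] Tz 0.066 e6 0.076 q6 1.411 v6 0.001
Tz mean 0.0785 sd 0.033 e6 0.07595721865072846
```

{"fn": "carry_out", "kwargs": {"targets": [[[0, 0, 0.0001], 0.03], [[0, 0, 0.0001], 0.03], [[0, 0, 0], 0], [[0, 0, 0], 0]]}}

```text
time: 22.95
tool_pos: [0.6192, -0.0431, 0.146]
tool_rot: [-3.134, 0.015, -0.102]
contact_force: [-3.7, 2.1, 1.8]
opening: 0.0237
```

```bash
python3 -c "
from h import *
st();av(6);snap('wrist','w10');im=cv2.imread('pics/w10.png');cv2.imwrite('pics/w10c.png',cv2.resize(im[120:280,190:310],(450,600),interpolation=cv2.INTER_CUBIC))"
```

```text
t 22.95 yaw -0.1019 tip [ 0.6195 -0.0427  0.0868] F [-3.7  2.1  1.8] Tz 0.086 e6 0.1067 q6 1.475 v6 0.004
t 23.25 yaw -0.102 tip [ 0.6195 -0.0427  0.0868] F [-3.5  0.6  1. ] Tz 0.066 e6 0.0932 q6 1.475 v6 0.001
Tz mean 0.0831 sd 0.022 e6 0.0932235480286181
```

View pics/w10c.png

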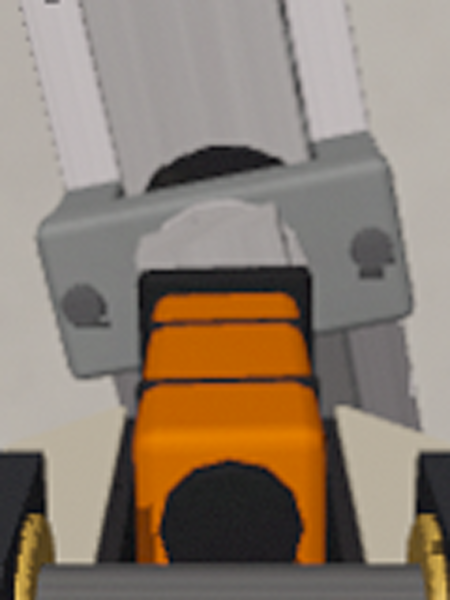

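The press estimate is now about 3.5–6.5 N from torque and angle together. I'll back off inside the socket play and lift out.

{"fn": "carry_out", "kwargs": {"targets": [[[-0.0004, 0, 0], -0.06], [[0, 0, 0], -0.05], [[0, 0, 0], 0], [[0, 0, 0], 0]]}}

```text
time: 23.8
tool_pos: [0.6192, -0.0434, 0.1458]
tool_rot: [-3.133, 0.013, 0.009]
contact_force: [-2.1, 1.8, 1.0]
opening: 0.0239
```

```bash
python3 -c "
from h import *
st();av(3)"
```

```text
t 23.8 yaw 0.0092 tip [ 0.6196 -0.0429  0.0866] F [-2.1  1.8  1. ] Tz -0.01 e6 -0.0109 q6 1.363 v6 0.0
t 23.95 yaw 0.0097 tip [ 0.6196 -0.0429  0.0866] F [-3.   1.2  0.9] Tz 0.039 e6 0.0206 q6 1.363 v6 -0.002
Tz mean 0.0296 sd 0.029 e6 0.020570344640873373
```

{"fn": "carry_out", "kwargs": {"targets": [[[0, 0, -0.004], 0], [[0, 0, -0.006], 0], [[0, 0, -0.008], 0], [[0, 0, -0.02], 0], [[0, 0, -0.03], 0], [[0, 0, -0.02], 0], [[0, 0, 0], 0]]}}

```text
time: 24.82
tool_pos: [0.6237, -0.046, 0.2405]
tool_rot: [-3.137, 0.003, 0.008]
contact_force: [0.4, -0.6, -0.6]
opening: 0.0235
```

```bash
python3 -c "
from h import *
st();snap('wrist','w11');snap('top','t11');im=cv2.imread('pics/w11.png');cv2.imwrite('pics/w11c.png',cv2.resize(im[100:280,180:320],(466,600),interpolation=cv2.INTER_CUBIC))
av(3)
plantip(.5274,-.3393,.13,.162,9)
plan(.5276,-.3405,.20,.162,9)"
```

```text
t 24.82 yaw 0.0081 tip [ 0.6248 -0.0457  0.1813] F [ 0.4 -0.6 -0.6] Tz 0.033 e6 -0.0019 q6 1.364 v6 0.0
t 25.07 yaw 0.0083 tip [ 0.6225 -0.0451  0.1776] F [-0.3 -0.  -1.3] Tz -0.02 e6 -0.0016 q6 1.364 v6 0.0
Tz mean -0.018 sd 0.011 e6 -0.0015513625839957967
t 25.07 tip [ 0.6225 -0.0451  0.1776] rpy [-3.1352  0.0102  0.0083] F [-0.29 -0.04 -1.32] T [ 0.034 -0.02  -0.02 ] q6 1.36 op 0.0238
shift tool [-0.097   0.2938  0.0467] per [-0.0108  0.0326  0.0052] twist -0.154
t 25.07 p [ 0.6219 -0.0454  0.2368] rpy [-3.1352  0.0102  0.0083] q [-0.2   0.51  1.15  0.    1.49  1.36] n 9
[[[-0.0108,0.0327,0.0041],-0.017],[[-0.0113,0.0325,0.0041],-0.017],[[-0.0119,0.0323,0.0041],-0.017],[[-0.0124,0.0321,0.0041],-0.017],[[-0.013,0.0319,0.0041],-0.017],[[-0.0135,0.0317,0.0041],-0.017],[[-0.014,0.0314,0.0041],-0.017],[[-0.0146,0.0312,0.0041],-0.017],[[-0.0151,0.0309,0.0041],-0.017]]
```

View pics/w11c.png

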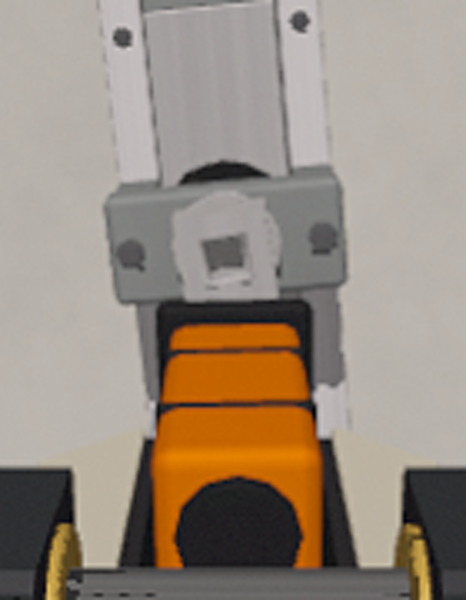

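The driver is out and the socket visible at about (247,176). Moving back to the stand.

{"fn": "carry_out", "kwargs": {"targets": [[[-0.008, 0.015, 0], -0.015], [[-0.009, 0.027, 0], -0.015], [[-0.01, 0.028, 0], -0.015], [[-0.01, 0.028, 0], -0.015], [[-0.0105, 0.028, 0], -0.015], [[-0.011, 0.028, 0], -0.015], [[-0.011, 0.028, 0], -0.015], [[-0.012, 0.028, 0], -0.015], [[-0.012, 0.028, 0], -0.015], [[-0.012, 0.025, 0], -0.015]]}}

```text
time: 26.32
tool_pos: [0.5337, -0.321, 0.2256]
tool_rot: [-3.124, 0.022, 0.168]
contact_force: [-0.4, 0.6, -1.4]
opening: 0.0239
```

{"fn": "carry_out", "kwargs": {"targets": [[[-0.006, 0.015, 0], 0], [[0, 0, 0], 0], [[0, 0, 0], 0]]}}

```text
time: 26.7
tool_pos: [0.5295, -0.3376, 0.2235]
tool_rot: [-3.122, 0.024, 0.165]
contact_force: [-0.5, 0.8, -1.5]
opening: 0.0235
```

```bash
python3 -c "
from h import *
st()
plantip(.5274,-.3393,.13,.162,1)"
```

```text
t 26.7 yaw 0.1652 tip [ 0.5291 -0.3365  0.1643] F [-0.5  0.8 -1.5] Tz -0.027 e6 -0.0157 q6 0.719 v6 0.004
t 26.7 tip [ 0.5291 -0.3365  0.1643] rpy [-3.1217  0.0235  0.1652] F [-0.47  0.83 -1.52] T [ 0.007 -0.001 -0.027] q6 0.72 op 0.0235
shift tool [-0.0013  0.0032  0.0342] per [-0.0013  0.0032  0.0342] twist 0.003
```

{"fn": "carry_out", "kwargs": {"targets": [[[-0.0013, 0.003, 0.02], 0], [[0, 0, 0.035], 0], [[0, 0, 0.03], 0], [[0, 0, 0.01], 0], [[0, 0, 0], 0]]}}

```text
time: 27.32
tool_pos: [0.5294, -0.3345, 0.1282]
tool_rot: [-3.123, 0.02, 0.171]
contact_force: [0.1, -0.7, -0.4]
opening: 0.0239
```

```bash
python3 -c "
from h import *
st()
plantip(.5273,-.3391,.05,.162,1)
snap('wrist','w12')
im=cv2.imread('pics/w12.png');cv2.imwrite('pics/w12c.png',cv2.resize(im[120:280,180:320],(525,600),interpolation=cv2.INTER_CUBIC))
plantip(.5273,-.3391,.05,.162,1)"
```

```text
t 27.32 yaw 0.1709 tip [ 0.5293 -0.3335  0.069 ] F [ 0.1 -0.7 -0.4] Tz -0.035 e6 -0.0032 q6 0.717 v6 0.003
t 27.32 tip [ 0.5293 -0.3335  0.069 ] rpy [-3.1234  0.0203  0.1709] F [ 0.06 -0.67 -0.37] T [ 0.007 -0.007 -0.035] q6 0.72 op 0.0239
shift tool [-0.0025  0.0056  0.0189] per [-0.0025  0.0056  0.0189] twist 0.009
t 27.38 tip [ 0.5295 -0.3337  0.0695] rpy [-3.1241  0.0196  0.1709] F [-0.1  -0.18 -1.13] T [ 0.023 -0.054  0.052] q6 0.72 op 0.0232
shift tool [-0.0027  0.0053  0.0195] per [-0.0027  0.0053  0.0195] twist 0.009
```

View pics/w12c.png

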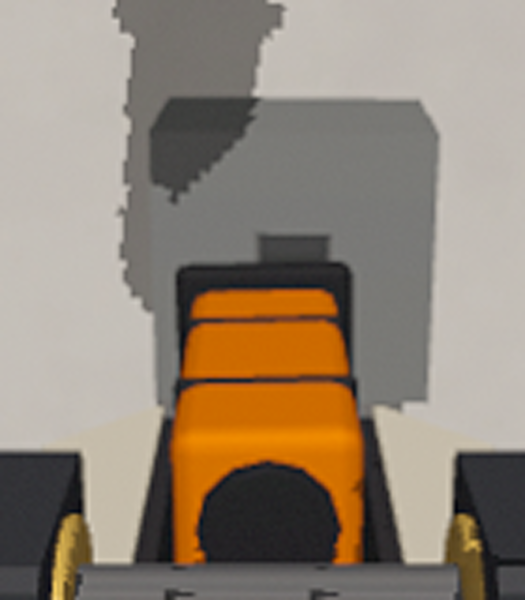

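{"fn": "carry_out", "kwargs": {"targets": [[[-0.0027, 0.0055, 0.006], 0.005], [[0, 0, 0.002], 0], [[0, 0, 0], 0], [[0, 0, 0], 0]]}}

```text
time: 27.88
tool_pos: [0.529, -0.342, 0.1233]
tool_rot: [-3.128, 0.016, 0.165]
contact_force: [-1.0, 0.7, -0.5]
opening: 0.0234
```

```bash
python3 -c "
from h import *
st()
plantip(.5273,-.3391,.05,.162,1)"
```

```text
t 27.88 yaw 0.1653 tip [ 0.5291 -0.3412  0.064 ] F [-1.   0.7 -0.5] Tz -0.04 e6 -0.0031 q6 0.713 v6 -0.001
t 27.88 tip [ 0.5291 -0.3412  0.064 ] rpy [-3.1282  0.0162  0.1653] F [-1.    0.73 -0.47] T [-0.044  0.002 -0.04 ] q6 0.71 op 0.0234
shift tool [-0.0012 -0.0022  0.0141] per [-0.0012 -0.0022  0.0141] twist 0.003
```

{"fn": "carry_out", "kwargs": {"targets": [[[-0.0014, -0.0022, 0.002], 0], [[0, 0, 0.003], 0], [[0, 0, 0.003], 0], [[0, 0, 0], 0]]}}

```text
time: 28.38
tool_pos: [0.5269, -0.3397, 0.1148]
tool_rot: [-3.128, 0.016, 0.165]
contact_force: [-0.2, -0.1, -1.1]
opening: 0.0239
```

```bash
python3 -c "
from h import *
st()
plantip(.5273,-.3391,.04,.162,1)
snap('wrist','w13')
im=cv2.imread('pics/w13.png');cv2.imwrite('pics/w13c.png',cv2.resize(im[120:280,180:320],(525,600),interpolation=cv2.INTER_CUBIC))"
```

```text
t 28.38 yaw 0.1654 tip [ 0.527  -0.3389  0.0556] F [-0.2 -0.1 -1.1] Tz -0.032 e6 -0.0024 q6 0.714 v6 0.003
t 28.38 tip [ 0.527  -0.3389  0.0556] rpy [-3.1282  0.0162  0.1654] F [-0.25 -0.15 -1.11] T [ 0.042  0.024 -0.032] q6 0.71 op 0.0239
shift tool [0.0005 0.0005 0.0156] per [0.0005 0.0005 0.0156] twist 0.003
```

View pics/w13c.png

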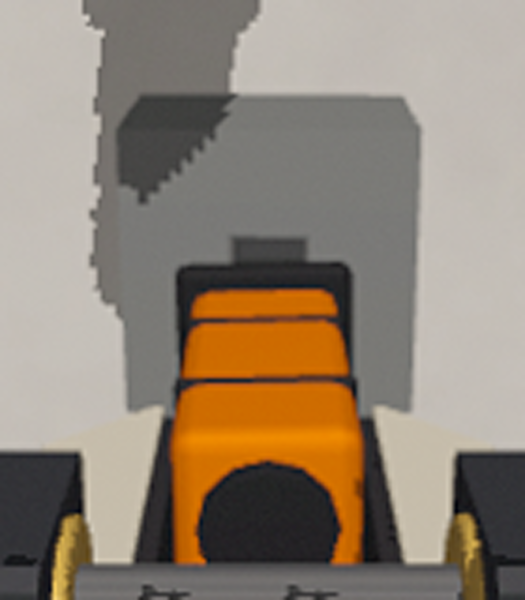

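The hole is now centred under the driver. Descending.

{"fn": "carry_out", "kwargs": {"targets": [[[0.0004, 0.0004, 0.006], 0], [[0, 0, 0.006], 0], [[0, 0, 0.006], 0], [[0, 0, 0], 0]]}}

```text
time: 28.92
tool_pos: [0.527, -0.3399, 0.0953]
tool_rot: [-3.128, 0.016, 0.165]
contact_force: [0.9, -0.6, -0.6]
opening: 0.0236
```

```bash
python3 -c "
from h import *
plantip(.5273,-.3391,.011,.162,1)"
```

```text
t 28.93 tip [ 0.5271 -0.339   0.0361] rpy [-3.1279  0.0164  0.1653] F [ 0.88 -0.56 -0.58] T [-0.021 -0.008  0.031] q6 0.71 op 0.0236
shift tool [0.0006 0.0004 0.0251] per [0.0006 0.0004 0.0251] twist 0.003
```

In the hole, no forces.

{"fn": "carry_out", "kwargs": {"targets": [[[0, 0, 0.007], 0], [[0, 0, 0.006], 0], [[0, 0, 0.005], 0], [[0, 0, 0.003], 0], [[0, 0, 0], 0]]}}

```text
time: 29.55
tool_pos: [0.5266, -0.3396, 0.0727]
tool_rot: [-3.128, 0.017, 0.165]
contact_force: [-0.3, 0.4, -0.7]
opening: 0.0236
```

```bash
python3 -c "
from h import *
plantip(.5273,-.3391,.011,.162,1)"
```

```text
t 29.55 tip [ 0.5267 -0.3388  0.0135] rpy [-3.1278  0.0165  0.1653] F [-0.25  0.44 -0.73] T [0.004 0.031 0.007] q6 0.71 op 0.0236
shift tool [0.0006 0.0005 0.0025] per [0.0006 0.0005 0.0025] twist 0.003
```

{"fn": "carry_out", "kwargs": {"targets": [[[0, 0, 0.002], 0], [[0, 0, 0], 0]]}}

```text
time: 29.8
tool_pos: [0.5267, -0.3398, 0.0709]
tool_rot: [-3.128, 0.016, 0.165]
contact_force: [1.2, 0.5, -0.7]
opening: 0.0237
```

{"fn": "carry_out", "kwargs": {"targets": [[[0, 0, 0], 0], [[0, 0, 0], 0], [[0, 0, 0], 0]], "fingers": 0.45}}

```text
time: 30.18
tool_pos: [0.5271, -0.3401, 0.0716]
tool_rot: [-3.129, 0.015, 0.165]
contact_force: [0.3, 0.3, -0.6]
opening: 0.0479
```

{"fn": "carry_out", "kwargs": {"targets": [[[0, 0, -0.02], 0], [[0, 0, -0.03], 0], [[0, 0, -0.04], 0], [[0, 0, -0.03], 0], [[0, 0, 0], 0], [[0, 0, 0], 0]]}}

```text
time: 30.92
tool_pos: [0.5286, -0.3408, 0.1937]
tool_rot: [-3.128, 0.017, 0.165]
contact_force: [-0.8, -1.1, -1.1]
opening: 0.0506
```

```bash
python3 -c "
from h import *
st()
snap('wrist','w14');snap('side','s14')
im=cv2.imread('pics/w14.png');im2=cv2.imread('pics/s14.png')
o=np.zeros((600,800,3),np.uint8);o[:,:400]=cv2.resize(im[120:240,200:280],(400,600));o[:,400:]=cv2.resize(im2[190:290,215:282],(400,600));cv2.imwrite('pics/c14.png',o)
plan(.5616,-.0485,.2,.096)"
```

```text
t 30.93 yaw 0.1653 tip [ 0.5286 -0.3399  0.1345] F [-0.8 -1.1 -1.1] Tz -0.016 e6 -0.0012 q6 0.714 v6 -0.001
t 31.02 p [ 0.5286 -0.3408  0.1936] rpy [-3.1273  0.017   0.1653] q [-0.69  0.56  1.2  -0.    1.41  0.71] n 6
[[[0.0134,-0.0471,-0.0011],0.012],[[0.0129,-0.0473,-0.0011],0.012],[[0.0123,-0.0474,-0.0011],0.012],[[0.0118,-0.0476,-0.0011],0.012],[[0.0113,-0.0477,-0.0011],0.012],[[0.0107,-0.0478,-0.0011],0.012]]
```

View pics/c14.png

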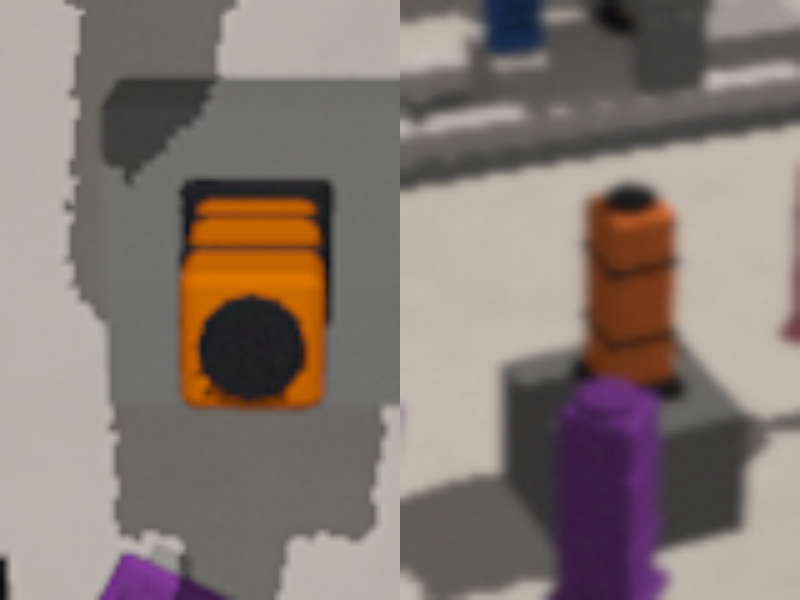

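The driver stands upright in the stand with its guard on the top. Next, the tab.

{"fn": "carry_out", "kwargs": {"targets": [[[0.008, -0.018, 0], 0.008], [[0.011, -0.028, 0], 0.008], [[0.011, -0.03, 0], 0.008], [[0.011, -0.03, -0.001], 0.008], [[0.01, -0.03, -0.001], 0.008], [[0.01, -0.03, -0.001], 0.008], [[0.009, -0.03, -0.001], 0.008], [[0.009, -0.03, -0.001], 0.008], [[0.009, -0.025, 0], 0.005], [[0, -0.015, 0], 0]]}}

```text
time: 32.28
tool_pos: [0.5797, -0.0439, 0.193]
tool_rot: [-3.117, 0.031, 0.094]
contact_force: [-0.2, -0.8, 0.7]
opening: 0.0504
```

{"fn": "carry_out", "kwargs": {"targets": [[[0, 0, 0], 0], [[0, 0, 0], 0]]}}

```text
time: 32.52
tool_pos: [0.5789, -0.0429, 0.1925]
tool_rot: [-3.117, 0.033, 0.096]
contact_force: [1.0, 0.6, 0.2]
opening: 0.0504
```

```bash
python3 -c "
from h import *
st();plan(.5602,-.0482,.2,.096)
snap('wrist','w15');c=cam('wrist')
print(proj(c,[(.5602,-.0482,.077),(.6195,-.0425,.0965)]))"
```

```text
t 32.52 yaw 0.096 tip [ 0.578  -0.0415  0.1333] F [1.  0.6 0.2] Tz 0.014 e6 0.0097 q6 1.258 v6 0.004
t 32.52 p [ 0.5789 -0.0429  0.1925] rpy [-3.1167  0.0325  0.096 ] q [-0.21  0.47  1.34  0.01  1.36  1.26] n 1
[[[-0.0191,0.0035,-0.0075],0.0]]
[[257.71458252 195.90917035]
 [257.88385574 134.45351616]]
```

View pics/w15.png

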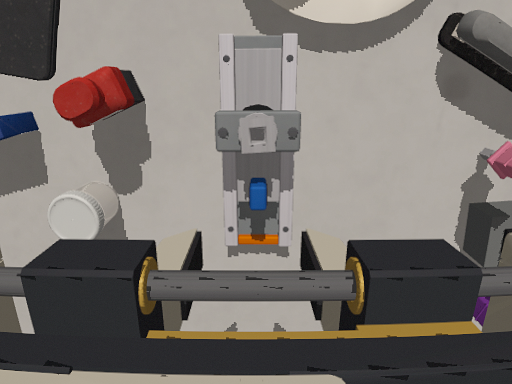

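```bash
python3 -c "
from h import *
im=cv2.imread('pics/w15.png');cv2.imwrite('pics/w15c.png',cv2.resize(im[165:225,230:290],(600,600),interpolation=cv2.INTER_CUBIC))"
```

```text
(no output)
```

View pics/w15c.png

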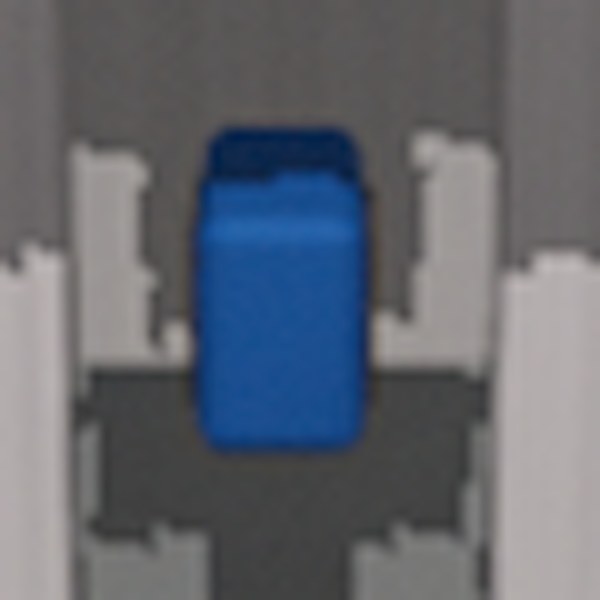

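```bash
cat >> h.py <<'E'
def plan3(x,y,z,yaw):
    s=monitor.observe();d=RT(s['tool_rot']).T@(np.array([x,y,z])-np.array(s['tool_pos']))
    print("t",round(s["time"],2),np.round(s['tool_pos'],4),np.round(s['tool_rot'],4),"F",np.round(s["contact_force"],1),"op",round(s["opening"],4));print("shift",d.round(4),"twist",round(-wrap(yaw-s['tool_rot'][2]),3))
E
python3 -c "
from h import *
c=cam('wrist');print(atz(c,(258.2,198.5),.077))
plan3(.558,-.0485,.09,.096)"
```

```text
[ 0.55772265 -0.04890287  0.077     ]
t 32.58 [ 0.5789 -0.0431  0.1925] [-3.1165  0.0325  0.0957] F [ 0.2  0.1 -0.3] op 0.0503
shift [-0.0179  0.006   0.103 ] twist -0.0
```

{"fn": "carry_out", "kwargs": {"targets": [[[-0.018, 0.006, 0.015], 0], [[0, 0, 0.03], 0], [[0, 0, 0.03], 0], [[0, 0, 0.015], 0], [[0, 0, 0], 0]]}}

```text
time: 33.2
tool_pos: [0.5585, -0.054, 0.1017]
tool_rot: [-3.118, 0.03, 0.089]
contact_force: [0.3, -0.6, 0.5]
opening: 0.0504
```

```bash
python3 -c "
from h import *
plan3(.558,-.0487,.049,.096);snap('wrist','w16')"
```

```text
t 33.2 [ 0.5585 -0.054   0.1017] [-3.1183  0.0297  0.0891] F [ 0.3 -0.6  0.5] op 0.0504
shift [ 0.0016 -0.0041  0.0528] twist -0.007
```

View pics/w16.png

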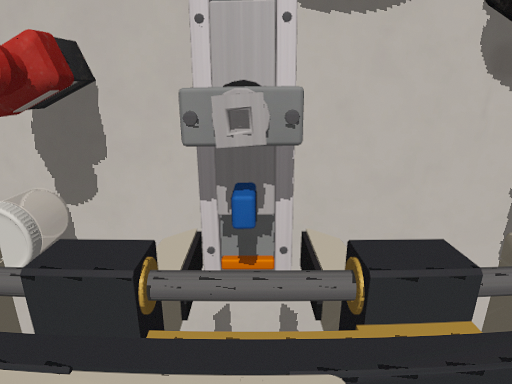

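{"fn": "carry_out", "kwargs": {"targets": [[[0.0016, -0.0045, 0.012], -0.007], [[0, 0, 0.018], 0], [[0, 0, 0.012], 0], [[0, 0, 0.004], 0], [[0, 0, 0], 0]]}}

```text
time: 33.88
tool_pos: [0.5616, -0.0481, 0.0573]
tool_rot: [-3.121, 0.022, 0.097]
contact_force: [0.6, -0.2, 1.0]
opening: 0.0504
```

```bash
python3 -c "
from h import *
plan3(.558,-.0487,.05,.096)"
```

```text
t 33.88 [ 0.5616 -0.0481  0.0573] [-3.1205  0.0219  0.0974] F [ 0.6 -0.2  1. ] op 0.0504
shift [-0.0034  0.0004  0.0073] twist 0.001
```

{"fn": "carry_out", "kwargs": {"targets": [[[-0.0034, 0.0006, 0.006], 0.001], [[0, 0, 0], 0], [[0, 0, 0], 0]]}}

```text
time: 34.25
tool_pos: [0.5585, -0.0492, 0.0519]
tool_rot: [-3.121, 0.02, 0.096]
contact_force: [0.1, -0.3, -0.8]
opening: 0.0503
```

```bash
python3 -c "
from h import *
plan3(.558,-.0487,.05,.096)
snap('wrist','w17');im=cv2.imread('pics/w17.png');cv2.imwrite('pics/w17c.png',cv2.resize(im[160:310,160:340],(720,600),interpolation=cv2.INTER_CUBIC))"
```

```text
t 34.25 [ 0.5585 -0.0492  0.0519] [-3.1211  0.0202  0.0964] F [ 0.1 -0.3 -0.8] op 0.0503
shift [-0.0004 -0.0005  0.0019] twist 0.0
```

View pics/w17c.png

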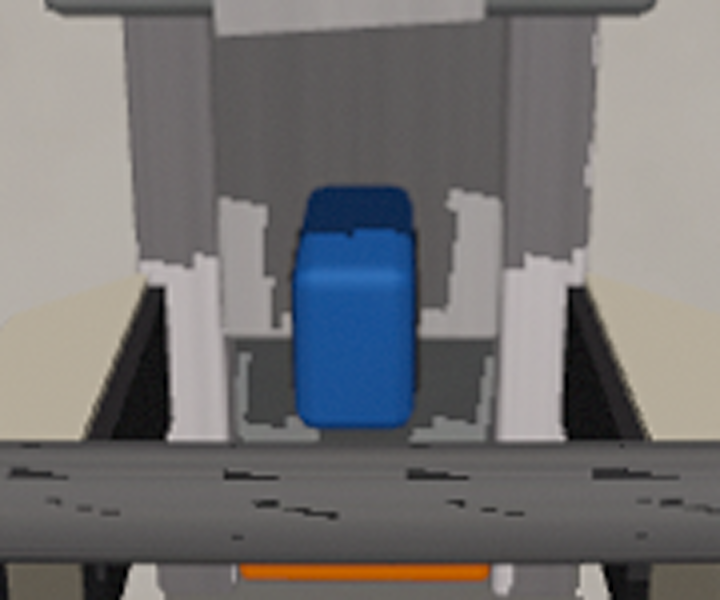

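{"fn": "carry_out", "kwargs": {"targets": [[[0, -0.001, 0.001], 0], [[0, 0, 0], 0]]}}

```text
time: 34.55
tool_pos: [0.5585, -0.0481, 0.0511]
tool_rot: [-3.121, 0.02, 0.096]
contact_force: [-0.5, 0.3, -0.1]
opening: 0.0505
```

{"fn": "carry_out", "kwargs": {"targets": [[[0, 0, 0], 0], [[0, 0, 0], 0], [[0, 0, 0], 0], [[0, 0, 0], 0]], "fingers": 1, "grip_force": 18}}

```text
time: 35.05
tool_pos: [0.5586, -0.0481, 0.0511]
tool_rot: [-3.121, 0.02, 0.096]
contact_force: [0.1, 0.6, 1.2]
opening: 0.0151
```

```bash
python3 -c "
from h import *
plan3(.558,-.0487,.05,.096)
p=np.array(monitor.observe()['tool_pos']);a=.0964;print(p-[.05*np.cos(a),.05*np.sin(a),0])"
```

```text
t 35.05 [ 0.5586 -0.0481  0.0511] [-3.1213  0.0198  0.0963] F [0.1 0.6 1.2] op 0.0151
shift [-0.0006  0.0005  0.0011] twist 0.0
[ 0.50880362 -0.05294304  0.0511369 ]
```

{"fn": "carry_out", "kwargs": {"targets": [[[-0.004, 0, 0.0001], 0], [[-0.006, 0, 0.0001], 0], [[-0.006, 0, 0.0001], 0], [[0, 0, 0], 0]]}}

```text
time: 35.55
tool_pos: [0.5416, -0.0499, 0.0515]
tool_rot: [-3.122, 0.019, 0.096]
contact_force: [0.3, -1.3, 0.6]
opening: 0.0007
```

```bash
python3 -c "
from h import *
plan3(.5088,-.053,.051,.096);snap('top','t18')
im=cv2.imread('pics/t18.png');cv2.imwrite('pics/t18c.png',cv2.resize(im[130:250,170:260],(450,600),interpolation=cv2.INTER_CUBIC))"
```

```text
t 35.55 [ 0.5416 -0.0499  0.0515] [-3.1215  0.019   0.0963] F [ 0.3 -1.3  0.6] op 0.0007
shift [-0.0329 -0.      0.0011] twist 0.0
```

```bash
python3 -c "
from h import *
snap('wrist','w19');snap('side','s19')
im=cv2.imread('pics/s19.png');cv2.imwrite('pics/s19c.png',cv2.resize(im[130:230,190:300],(660,600),interpolation=cv2.INTER_CUBIC))"
```

```text
(no output)
```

View pics/w19.png

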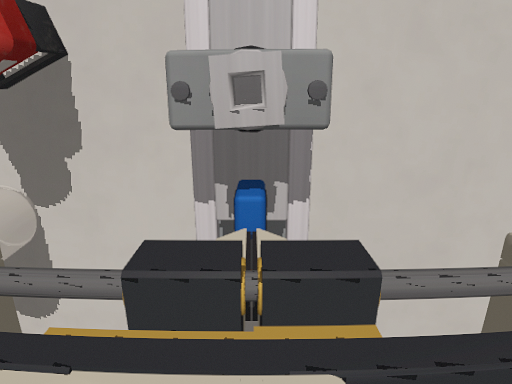

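View pics/s19c.png

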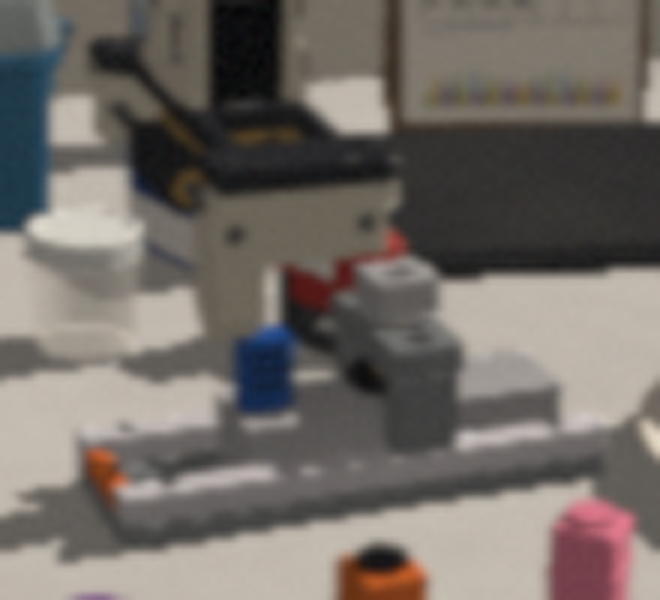

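```bash
python3 -c "
from h import *
im=cv2.imread('pics/w19.png');cv2.imwrite('pics/w19c.png',cv2.resize(im[170:240,210:290],(686,600),interpolation=cv2.INTER_CUBIC))
im=cv2.imread('pics/t18.png');cv2.imwrite('pics/t18c.png',cv2.resize(im[130:250,170:260],(450,600),interpolation=cv2.INTER_CUBIC))"
```

```text
(no output)
```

View pics/w19c.png

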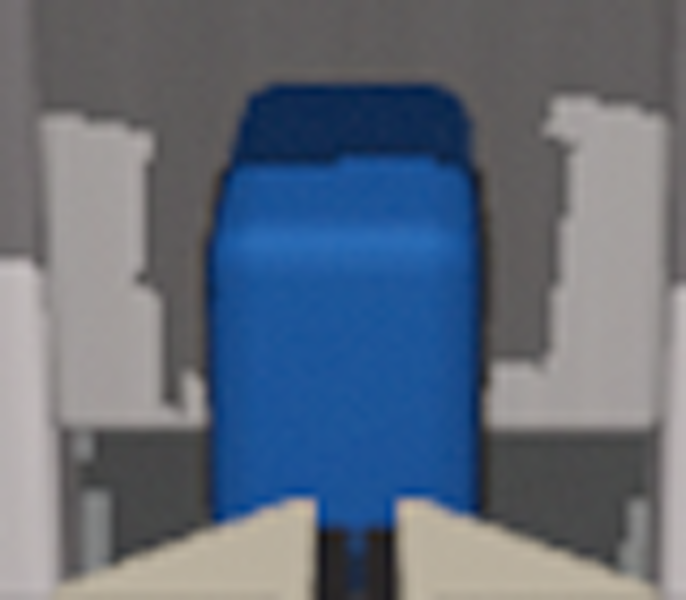

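View pics/t18c.png

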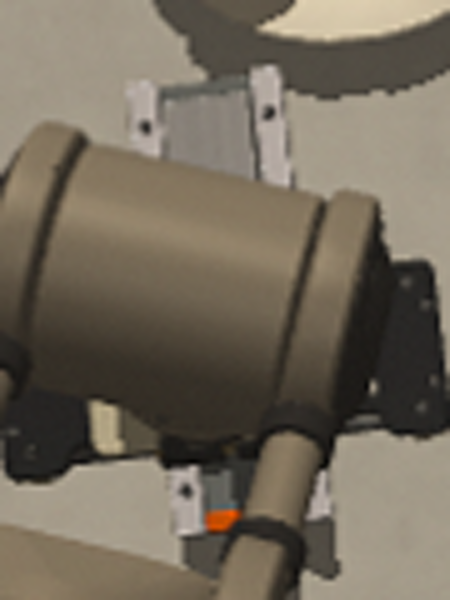

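```bash
python3 -c "
from h import *
c=cam('wrist');print(atz(c,(250.3,197.5),.077),atz(c,(258.2,187),.077))
st()"
```

```text
[ 0.56896594 -0.04761904  0.077     ] [ 0.57465541 -0.05090492  0.077     ]
t 35.7 yaw 0.0964 tip [ 0.5421 -0.0487 -0.0077] F [-1.   0.6  1. ] Tz -0.043 e6 -0.0053 q6 1.225 v6 0.0
```

The grip slipped off the tab: the fingers closed to 0 just ahead of it, and the block is still at its start. I'll re-grip more centrally and harder.

{"fn": "carry_out", "kwargs": {"targets": [[[0, 0, 0], 0], [[0, 0, 0], 0], [[0, 0, 0], 0]], "fingers": 0.5}}

```text
time: 36.08
tool_pos: [0.5424, -0.0496, 0.0513]
tool_rot: [-3.121, 0.019, 0.097]
contact_force: [-0.0, -0.0, -0.4]
opening: 0.0261
```

```bash
python3 -c "
from h import *
plan3(.5605,-.0479,.051,.096)
c=cam('wrist');snap('wrist','w20')
im=cv2.imread('pics/w20.png');cv2.imwrite('pics/w20c.png',cv2.resize(im[170:260,190:310],(800,600),interpolation=cv2.INTER_CUBIC))"
```

```text
t 36.08 [ 0.5424 -0.0496  0.0513] [-3.1214  0.0187  0.0966] F [-0.  -0.  -0.4] op 0.0261
shift [0.0182 0.     0.    ] twist 0.001
```

View pics/w20c.png

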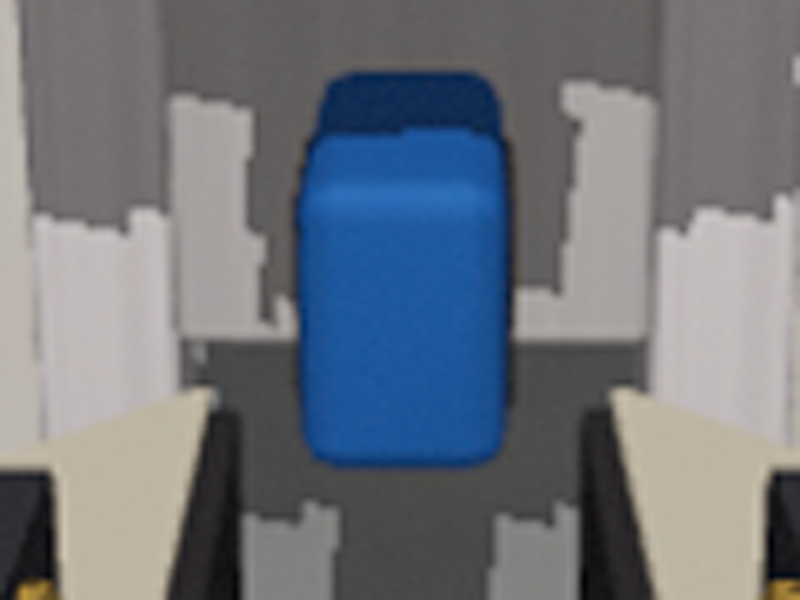

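```bash
python3 -c "
from h import *
c=cam('wrist');print(atz(c,(250.4,218.7),.077),atz(c,(250.4,170+465/6.667),.077),atz(c,(250.4,170+185/6.667),.077))
plan3(.5590,-.0479,.051,.096)"
```

```text
[ 0.55825924 -0.04850406  0.077     ] [ 0.54684251 -0.04959344  0.077     ] [ 0.56915652 -0.04746406  0.077     ]
t 36.12 [ 0.5424 -0.0497  0.0513] [-3.1214  0.0187  0.0965] F [-0.1  0.1 -0.2] op 0.0296
shift [ 0.0167 -0.0002  0.    ] twist 0.001
```

{"fn": "carry_out", "kwargs": {"targets": [[[0, 0, 0], 0], [[0, 0, 0], 0], [[0.009, 0, 0.002], 0], [[0.009, 0, 0.0015], 0], [[0, 0, 0], 0], [[0, 0, 0], 0]]}}

```text
time: 36.88
tool_pos: [0.5618, -0.0478, 0.0468]
tool_rot: [-3.121, 0.019, 0.097]
contact_force: [0.7, 0.7, 0.5]
opening: 0.0458
```

```bash
python3 -c "
from h import *
plan3(.5595,-.0483,.047,.096)"
```

```text
t 36.88 [ 0.5618 -0.0478  0.0468] [-3.1215  0.0188  0.0967] F [0.7 0.7 0.5] op 0.0458
shift [-0.0024  0.0003 -0.0002] twist 0.001
```

{"fn": "carry_out", "kwargs": {"targets": [[[-0.0022, 0.0003, 0], 0], [[0, 0, 0], 0], [[0, 0, 0], 0], [[0, 0, 0], 0], [[0, 0, 0], 0], [[0, 0, 0], 0], [[0, 0, 0], 0]], "fingers": 1, "grip_force": 40}}

```text
time: 37.75
tool_pos: [0.559, -0.0479, 0.0469]
tool_rot: [-3.121, 0.019, 0.097]
contact_force: [-0.1, 0.7, 0.1]
opening: 0.015
```

{"fn": "carry_out", "kwargs": {"targets": [[[-0.003, 0, 0], 0], [[-0.004, 0, 0.0001], 0]]}}

```text
time: 38.0
tool_pos: [0.5546, -0.0487, 0.0469]
tool_rot: [-3.122, 0.013, 0.097]
contact_force: [5.6, 1.2, -4.6]
opening: 0.0152
```

```bash
python3 -c "
from h import *
plan3(.5088,-.053,.047,.096)"
```

```text
t 38.0 [ 0.5546 -0.0487  0.0469] [-3.1219  0.0133  0.0965] F [ 5.6  1.2 -4.6] op 0.0152
shift [-0.046  -0.0002  0.0005] twist 0.001
```

{"fn": "carry_out", "kwargs": {"targets": [[[-0.004, 0, 0.0005], 0], [[-0.005, 0, 0.0003], 0], [[-0.005, 0, 0.0002], 0]]}}

```text
time: 38.38
tool_pos: [0.5461, -0.0502, 0.0469]
tool_rot: [-3.124, 0.0, 0.096]
contact_force: [6.4, 3.0, -4.4]
opening: 0.0153
```

```bash
python3 -c "
from h import *
plan3(.5088,-.053,.047,.096);snap('wrist','w21')
im=cv2.imread('pics/w21.png');cv2.imwrite('pics/w21c.png',cv2.resize(im[20:300,120:390],(578,600),interpolation=cv2.INTER_CUBIC))
plan3(.5088,-.053,.047,.096)"
```

```text
t 38.38 [ 0.5461 -0.0502  0.0469] [-3.1238e+00  2.0000e-04  9.5500e-02] F [ 6.4  3.  -4.4] op 0.0153
shift [-0.0374 -0.0008 -0.0001] twist -0.0
t 38.42 [ 0.5454 -0.0502  0.0469] [-3.1237e+00  1.0000e-03  9.5600e-02] F [ 3.7  1.8 -3.1] op 0.0151
shift [-0.0367 -0.0007 -0.    ] twist -0.0
```

View pics/w21c.png

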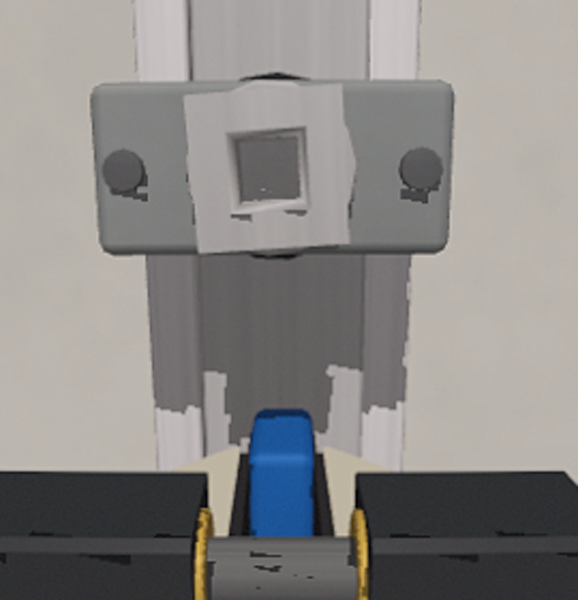

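{"fn": "carry_out", "kwargs": {"targets": [[[-0.005, -0.0002, 0.0001], 0], [[-0.005, -0.0002, 0.0001], 0], [[-0.005, -0.0001, 0.0001], 0], [[-0.005, -0.0001, 0.0001], 0]]}}

```text
time: 38.92
tool_pos: [0.5312, -0.0517, 0.0469]
tool_rot: [-3.126, -0.013, 0.094]
contact_force: [5.3, 2.9, -4.7]
opening: 0.0148
```

```bash
python3 -c "
from h import *
plan3(.5088,-.053,.047,.096)"
```

```text
t 38.92 [ 0.5312 -0.0517  0.0469] [-3.1258 -0.0127  0.0942] F [ 5.3  2.9 -4.7] op 0.0148
shift [-0.0224 -0.0009 -0.0003] twist -0.002
```

{"fn": "carry_out", "kwargs": {"targets": [[[-0.007, -0.0002, 0.0003], 0], [[-0.007, -0.0002, 0.0002], 0]]}}

```text
time: 39.17
tool_pos: [0.5208, -0.0528, 0.0469]
tool_rot: [-3.127, -0.021, 0.094]
contact_force: [6.9, 1.9, -4.1]
opening: 0.0149
```

```bash
python3 -c "
from h import *
plan3(.5088,-.053,.047,.096)"
```

```text
t 39.17 [ 0.5208 -0.0528  0.0469] [-3.1273 -0.0214  0.0935] F [ 6.9  1.9 -4.1] op 0.0149
shift [-0.012  -0.001  -0.0003] twist -0.002
```

{"fn": "carry_out", "kwargs": {"targets": [[[-0.005, -0.0002, 0.0002], 0], [[-0.004, -0.0002, 0.0002], 0], [[-0.002, 0, 0], 0]]}}

```text
time: 39.55
tool_pos: [0.5139, -0.0536, 0.047]
tool_rot: [-3.129, -0.031, 0.092]
contact_force: [5.6, 2.5, -5.1]
opening: 0.0151
```

```bash
python3 -c "
from h import *
plan3(.5088,-.053,.047,.096);snap('wrist','w22')
im=cv2.imread('pics/w22.png');cv2.imwrite('pics/w22c.png',cv2.resize(im[20:300,120:390],(578,600),interpolation=cv2.INTER_CUBIC))
snap('side','s22');im=cv2.imread('pics/s22.png');cv2.imwrite('pics/s22c.png',cv2.resize(im[130:230,190:300],(660,600),interpolation=cv2.INTER_CUBIC))
plan3(.5088,-.053,.047,.096)"
```

```text
t 39.55 [ 0.5139 -0.0536  0.047 ] [-3.1288 -0.0313  0.0924] F [ 5.6  2.5 -5.1] op 0.0151
shift [-0.005  -0.0011 -0.0002] twist -0.004
t 39.65 [ 0.5137 -0.0536  0.0469] [-3.1287 -0.0309  0.0924] F [ 5.   1.7 -4.6] op 0.015
shift [-0.0048 -0.0011 -0.0002] twist -0.004
```

View pics/s22c.png

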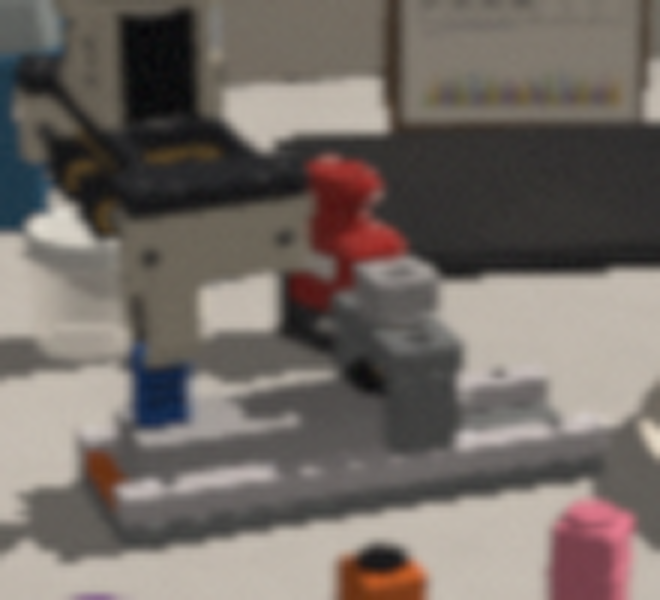

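{"fn": "carry_out", "kwargs": {"targets": [[[-0.004, -0.0002, 0.0002], 0], [[-0.004, -0.0002, 0.0002], 0]]}}

```text
time: 39.9
tool_pos: [0.5106, -0.054, 0.0471]
tool_rot: [-3.13, -0.042, 0.091]
contact_force: [15.5, 5.3, -11.2]
opening: 0.0152
```

{"fn": "carry_out", "kwargs": {"targets": [[[-0.004, 0, 0.0001], 0]]}}

```text
time: 40.02
tool_pos: [0.5107, -0.0542, 0.0472]
tool_rot: [-3.131, -0.05, 0.09]
contact_force: [17.6, 7.1, -15.2]
opening: 0.015
```

```bash
python3 -c "
from h import *
plan3(.5088,-.053,.047,.096)"
```

```text
t 40.02 [ 0.5107 -0.0542  0.0472] [-3.1311 -0.0505  0.09  ] F [ 17.6   7.1 -15.2] op 0.015
shift [-0.0018 -0.0014  0.0001] twist -0.006
```

The block has met the lip: the force rose to 17 N and the position stalled at x = 0.511. Relaxing the stored force before release.

{"fn": "carry_out", "kwargs": {"targets": [[[0.0004, 0, 0.0005], 0], [[0, 0, 0], 0], [[0, 0, 0], 0]]}}

```text
time: 40.4
tool_pos: [0.5113, -0.0539, 0.047]
tool_rot: [-3.131, -0.051, 0.09]
contact_force: [2.8, 0.8, -1.6]
opening: 0.0151
```

```bash
python3 -c "
from h import *
plan3(.5088,-.053,.047,.096)"
```

```text
t 40.4 [ 0.5113 -0.0539  0.047 ] [-3.131  -0.0511  0.0902] F [ 2.8  0.8 -1.6] op 0.0151
shift [-0.0024 -0.0011 -0.0001] twist -0.006
```

Forces are relaxed. Open, then rise.

{"fn": "carry_out", "kwargs": {"targets": [[[0, 0, 0], 0], [[0, 0, 0], 0], [[0, 0, 0], 0], [[0, 0, 0], 0]], "fingers": 0.5}}

```text
time: 40.9
tool_pos: [0.5107, -0.0545, 0.047]
tool_rot: [-3.132, -0.05, 0.09]
contact_force: [0.1, -0.8, 0.2]
opening: 0.045
```

{"fn": "carry_out", "kwargs": {"targets": [[[0, 0, 0], 0], [[0, 0, -0.02], 0], [[0, 0, -0.03], 0], [[0, 0, -0.04], 0], [[0, 0, -0.03], 0], [[0, 0, 0], 0], [[0, 0, 0], 0]]}}

```text
time: 41.78
tool_pos: [0.5035, -0.0562, 0.1689]
tool_rot: [-3.131, -0.047, 0.09]
contact_force: [-0.7, -0.1, 0.1]
opening: 0.0459
```

```bash
python3 -c "
from h import *
st();snap('wrist','w23');im=cv2.imread('pics/w23.png')
snap('side','s23');im2=cv2.imread('pics/s23.png')
o=np.zeros((600,800,3),np.uint8);o[:,:400]=cv2.resize(im[60:270,180:320],(400,600));o[:,400:]=cv2.resize(im2[140:230,200:260],(400,600));cv2.imwrite('pics/c23.png',o)
a=.096;F=np.array([.6195,-.0425]);c=cam('wrist')
for d in(-.112,):print(proj(c,[(F[0]+d*np.cos(a),F[1]+d*np.sin(a),.077)]))"
```

```text
t 41.77 yaw 0.0897 tip [ 0.5075 -0.0552  0.1098] F [-0.7 -0.1  0.1] Tz -0.041 e6 0.0017 q6 1.187 v6 0.0
[[249.16725508 186.18740693]]
```

View pics/c23.png

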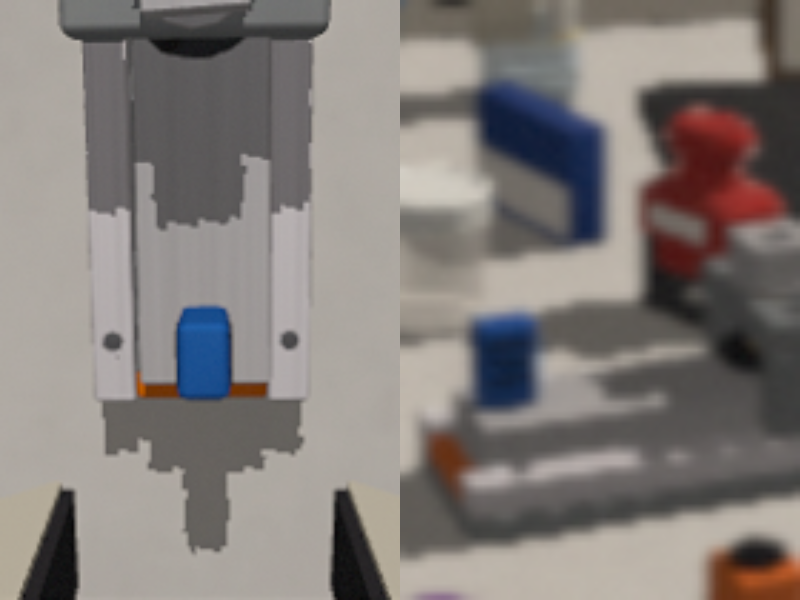

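View pics/w23.png

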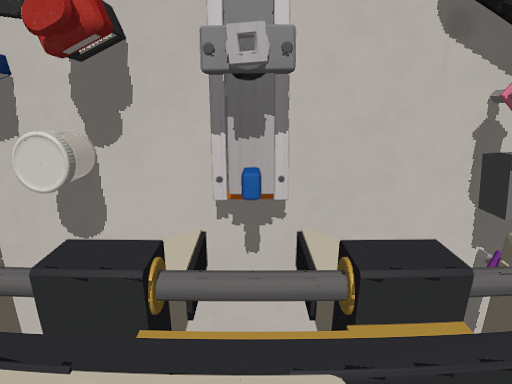

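```bash
python3 -c "
from h import *
a=cv2.imread('pics/w15.png')[105:165,225:290];b=cv2.imread('pics/w23.png')[10:90,205:290];s=cv2.imread('pics/s23.png')[190:290,200:310]
o=np.zeros((600,800,3),np.uint8);o[:300,:325]=cv2.resize(a,(325,300));o[300:,:319]=cv2.resize(b,(319,300));o[:400,350:790]=cv2.resize(s,(440,400));cv2.imwrite('pics/fin.png',o)"
```

```text
(no output)
```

View pics/fin.png

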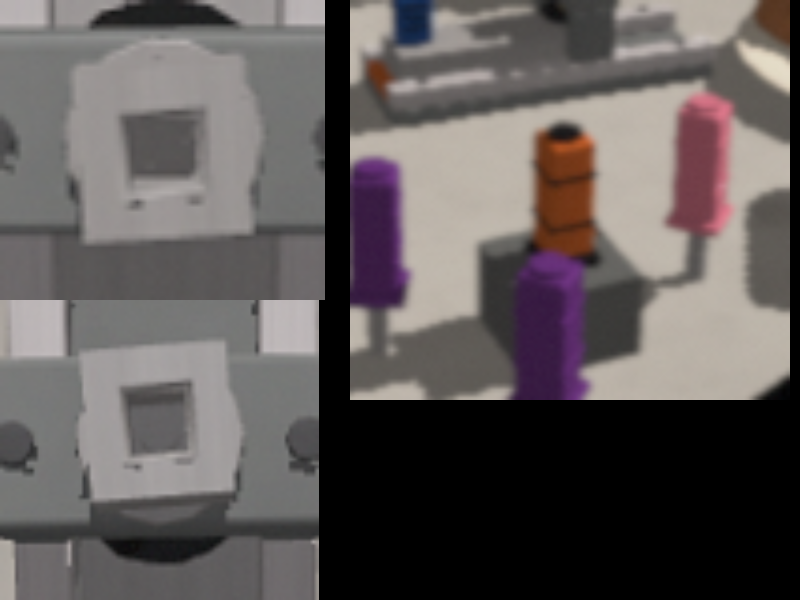

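The screw head's angle looks the same before and after the draw. The driver stands seated and the block is at the lip. Handing in.

```bash
python3 -c "
from h import *
order.hand_in()"
```

```text
the job is handed in; nothing more can be done
```

The stop screw is set, the driver is back in its stand, and the setting block rests against the orange lip. I handed the job in at about 42 s; no verdict was reported.

**Setting the screw:** I took the orange driver, put its bit about 10 mm into the socket and turned clockwise about 1.9 rad at the tool. Contact showed as a rise in the turning moment, and I went on about 0.3 rad past it. I then backed off within the socket play and lifted out.

**Press on the block:** This is an estimate, because nothing reads it directly. The torque rise alone pointed to about 2.5–4 N one small step before the end. The angle past contact pointed to about 5–6.5 N at the end. They disagree somewhat, but both lie within 2–9 N. The block dragged with a pull of about 5–7 N while being drawn, which fits a light press.

**First grip failed:** The first grip on the tab, at 18 N, slipped off without moving the block visibly. I gripped again at 40 N and drew the block until it stalled at the lip with 17.6 N of pull. There the tool also pulled up on the tab with about 15 N for a moment, so the press on the foot may have risen briefly. I relaxed that before letting go.

**Last checks:**
- **Driver:** the pictures show it upright with its guard on the stand.
- **Block:** the tab is at the lip.
- **Screw:** the head's angle looks the same before and after the draw.
- **Gripper:** open and clear of everything.
- **Bystanders:** I touched neither the cup, the stapler nor the stamp, but I did not measure their positions afterwards.

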